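# Load the inspection pallet and shut it in the measuring chamber

## Task

Put every aluminium workpiece lying on the table into the pallet's recess of its own shape and press each one fully home, so that its flange is flush with the pallet's top. Then, with the sash raised by its handle, push the loaded pallet by its handle into the chamber as far as it goes, and lower the sash fully. Leave the other things on the bench where they are.

Things in the scene. Friction and masses are not known exactly. Their poses are not given: they have to be found in the camera images.
- bar: Loose machined aluminium workpiece, about 0.2 kg: a long bar-shaped flange 84 x 34 mm (first size along x), 16 mm thick, with a central grip boss 40 x 20 mm (long side along x) rising 24 mm above the flange (40 mm high in all). Origin: centre of the underside, z up. May be absent.
- plate: Loose machined aluminium workpiece, about 0.2 kg: an oblong flange 74 x 46 mm (first size along x), 16 mm thick, with a central grip boss 34 x 24 mm (long side along x) rising 24 mm above the flange (40 mm high in all). Origin: centre of the underside, z up. May be absent.
- square: Loose machined aluminium workpiece, about 0.2 kg: a square flange 60 x 60 mm, 16 mm thick, with a central grip boss 28 x 28 mm rising 24 mm above the flange (40 mm high in all). Origin: centre of the underside, z up. May be absent.
- disc: Loose machined aluminium workpiece, about 0.2 kg: a round flange 60 mm in diameter, 16 mm thick, with a central grip boss 28 mm in diameter rising 24 mm above the flange (40 mm high in all). Origin: centre of the underside, z up. May be absent.
- nest_bar (a point): Mouth centre of the pallet's recess for the bar, level with the pallet's top; axes as the pallet's. Recess shaped as the flange (first size along pallet x), 3 mm wider and longer. Its floor is a pad held by friction: at first 8 mm deep, so the part stands 8 mm proud; a push of over about 6 N slides it to its stop, 16 mm deep (flange flush), where it stays.
- nest_plate (a point): Mouth centre of the pallet's recess for the plate, level with the pallet's top; axes as the pallet's. Recess shaped as the flange (first size along pallet x), 3 mm wider and longer. Its floor is a pad held by friction: at first 8 mm deep, so the part stands 8 mm proud; a push of over about 6 N slides it to its stop, 16 mm deep (flange flush), where it stays.
- nest_square (a point): Mouth centre of the pallet's recess for the square, level with the pallet's top; axes as the pallet's. Recess shaped as the flange (first size along pallet x), 3 mm wider and longer. Its floor is a pad held by friction: at first 8 mm deep, so the part stands 8 mm proud; a push of over about 6 N slides it to its stop, 16 mm deep (flange flush), where it stays.
- nest_disc (a point): Mouth centre of the pallet's recess for the disc, level with the pallet's top; axes as the pallet's. Recess shaped as the flange (first size along pallet x), 3 mm wider and longer. Its floor is a pad held by friction: at first 8 mm deep, so the part stands 8 mm proud; a push of over about 6 N slides it to its stop, 16 mm deep (flange flush), where it stays.
- pallet: Loose grey plastic pallet, 0.7 kg, 200 x 200 x 30 mm, with four recesses, on the station's 6 mm base plate between two guide rails (3 mm play each side); slides along station y. Origin: centre of its underside; z up, y towards its handle, which stands on a tongue 60 mm wide, 8 mm thick, at its +y edge. Home in the chamber: centre at station y = -0.118 (back stop).
- pallet_handle (a point): Grip point of the pallet's handle: an upright aluminium plate at the end of the tongue, 200 mm from the pallet's centre along its y, 50 mm wide along x, 12 mm thick along y, its top 14 mm above this point and the tongue 28 mm below it. It stays outside the chamber when the pallet is home.
- station: Fixed measuring station. Origin: on the table, mid sash plane; x across the opening, y along the slideway out of the chamber, z up. Low white-walled chamber (clear roof, top 99 mm above table; camera column behind) at y -0.01 to -0.23. Opening 220 mm wide, 95 high; sash guides at x = +-118 mm, 190 mm high. Rails to y = 0.32, tops 20 mm above table.
- sash (a joint): Clear sash of the chamber, sliding vertically in the station's guides: 0 = fully down (lower edge 20 mm above the table, passing over the pallet's tongue but blocking the pallet), 0.09 m = fully up. It stays where it is left; lifting takes about 8 N, lowering about 3 N. The loaded pallet needs 0.055 m or more to pass.
- sash_handle (a point): Middle of the sash's handle: a black bar 110 mm long along station x, 14 mm thick along y and 12 mm high, carried on two small posts above the sash's top edge (free gap of 26 mm under the bar, between posts 80 mm apart). 132 mm above the table when the sash is down.
- mug: Bystander: white mug, 76 mm across, 90 mm high. Origin: centre of underside.
- gauge_case: Bystander: wooden gauge case 90 x 160 x 34 mm. Origin: centre of underside.
- pen: Bystander: white pen 90 x 9 x 9 mm lying along its x among the workpieces. Origin: centre of underside.
- caliper: Bystander: flat steel caliper 160 mm long, up to 10 mm high, lying along its x. Origin: centre of underside.
- cleaner: Bystander: white bottle 60 mm across, 170 mm high. Origin: centre of underside.
- ring_gauge: Bystander: steel ring gauge, outside 64 mm, 20 mm high. Origin: centre of underside.
- weight: Bystander: brass weight 50 mm across, 55 mm high. Origin: centre of underside.
Things that resemble listed ones, but are neither listed nor needed, are in the scene too. Leave any orange or pink look-alike of the bar alone.

How it is judged:
On the way, in this order (a step that is already met when the one before it is completed fails the run):
1. every workpiece present is pressed flush in the recess of its own shape, the pallet being still outside the chamber (z of bar in the frame of nest_bar between -0.02 and -0.0135 m and horizontal distance between bar and nest_bar below 0.005 m and angle between the z axis of each of bar, plate, square, disc and the z axis of pallet, either way round below 0.06 rad and z of plate in the frame of nest_plate between -0.02 and -0.0135 m and horizontal distance between plate and nest_plate below 0.005 m and z of square in the frame of nest_square between -0.02 and -0.0135 m and horizontal distance between square and nest_square below 0.005 m and z of disc in the frame of nest_disc between -0.02 and -0.0135 m and horizontal distance between disc and nest_disc below 0.005 m and y of pallet in the frame of station above 0.05 m), for 0.2 s.
2. the pallet is home in the chamber with its workpieces still flush, the sash up (z of bar in the frame of nest_bar between -0.02 and -0.0135 m and horizontal distance between bar and nest_bar below 0.005 m and angle between the z axis of each of bar, plate, square, disc and the z axis of pallet, either way round below 0.06 rad and z of plate in the frame of nest_plate between -0.02 and -0.0135 m and horizontal distance between plate and nest_plate below 0.005 m and z of square in the frame of nest_square between -0.02 and -0.0135 m and horizontal distance between square and nest_square below 0.005 m and z of disc in the frame of nest_disc between -0.02 and -0.0135 m and horizontal distance between disc and nest_disc below 0.005 m and y of pallet in the frame of station below -0.109 m and z of pallet in the frame of station below 0.01 m and value of joint sash above 0.03 m), for 0.2 s.
At the end, for the whole second after the job is handed in: Every workpiece present is in the recess of its own shape, flange flush with the pallet's top within 2.5 mm, centred within 5 mm and level within 0.06 rad; the pallet is in the chamber within 9 mm of its back stop and at rest; the sash is down within 6 mm (z of bar in the frame of nest_bar between -0.02 and -0.0135 m and horizontal distance between bar and nest_bar below 0.005 m and angle between the z axis of each of bar, plate, square, disc and the z axis of pallet, either way round below 0.06 rad and z of plate in the frame of nest_plate between -0.02 and -0.0135 m and horizontal distance between plate and nest_plate below 0.005 m and z of square in the frame of nest_square between -0.02 and -0.0135 m and horizontal distance between square and nest_square below 0.005 m and z of disc in the frame of nest_disc between -0.02 and -0.0135 m and horizontal distance between disc and nest_disc below 0.005 m and y of pallet in the frame of station below -0.109 m and z of pallet in the frame of station below 0.01 m and value of joint sash below 0.006 m and linear speed of pallet below 0.02 m/s); the robot touches nothing.
It fails at once if a bystander (mug, gauge case, pen, caliper, bottle, ring gauge or weight) is moved more than 50 mm (distance of any of mug, gauge_case, pen, caliper, cleaner, ring_gauge, weight from where it was at the start of the episode above 0.05 m).
Of bar, plate, square, disc only 3 to 4 are there at a start; the rules pass over those that are not, and their reading is None.
At some moment in a run one of bar, plate, square, disc may be knocked a few centimetres aside while the robot is not near it.
Once in a run the grip may slacken for a moment while it holds something.
It also fails if it takes over 192 s, if anything falls off the work surface, if the arm or the gripper's body presses on something with over 40 N, if the wrist force passes 120 N, or if a joint passes its speed limit or range.

## Robot

A 6-joint arm with a two-finger parallel gripper is mounted at the origin on the work surface. World frame = base frame: x ahead of the robot, y to its left, z up, the work surface at z = 0. Lengths are in m, angles in rad, forces in N, time in s.
With the tool pointing down it reaches from about 0.275 to 1 m from the base axis. Payload 8.4 kg.
Tool frame: the origin (TCP) lies midway between the tips of the shut fingers; the grasp point (between the pads) lies 19 mm behind it; z points along the fingers, y is the line along which they close (so a half turn about z gives the same grasp; the last joint's range is limited). The gripper opens to 85 mm and grips with 20 to 120 N. Pads are 22 mm wide; open, the fingers measure 114 mm over their backs; the gripper's body (76 mm by 85 mm) begins 54 mm behind the grasp point. The pads swing forward as they close: fully open they stand 13 mm farther back than shut.
Start: joints at [-1.195, 0.353, 1.633, -0, 1.155, -0.002], TCP at [0.231, -0.581, 0.209] pointing down, gripper open.
Joint ranges: [-2.63, 2.63], [-0.92, 2.1], [0.06, 2.66], [-1.3, 4.44], [0, 2.69], [-3.02, 3.02]. Speed limits (rad/s): [2.22, 2.22, 2.79, 3.14, 3.14, 3.14].

## Interface

Orientations are given as [roll, pitch, yaw] about the fixed x, y, z axes, in that order (R = Rz(yaw) Ry(pitch) Rx(roll)).
In Python, from workcell import arm gives the robot as it stands.
- The arm moves only by the tool servo_tool, never from a script. Its argument "increments" is a list of rows, each an object with "offset": the shift along the tool's x, y, z each as a share of 0.6 m, from -1 to 1, a list of three; "angular": the turn, a rotation vector about the tool's x, y, z each as a share of 8 degrees, from -1 to 1, a list of three. In form: [{"offset": [x, y, z], "angular": [ax, ay, az]}, ...]. A call has exactly 5 rows; each row shifts and turns the commanded pose from where the row before left it, along the tool's axes as they then stand; what a row does not reach is not made up. A row lasts 1/10 s, in which the tool goes at most 50 mm and 8.59 degrees, less where a joint would pass 70% of its speed; a pose out of reach is approached as far as the arm can. A call with a number of a shift or a turn outside -1 to 1 is refused whole. A call with a gripper value outside its range is refused whole. "gripper" is the closure, from -1 (fully open) to 1 (shut), set as the call begins (left out, the last holds). The fingers move at their own pace and stop on an object; "squeeze" is the grip in N (left out, the last holds). Time passes only in rows, so rows that do not move let the fingers close, or fill a call up. It gives the time, the measured TCP pose, the force, the opening and the grip force at its end, in the units of the state.
- arm.observe(): the state, without advancing time (a new reading comes with each control period).
- arm.camera(name): name is "scene" or "side" or "wrist"; returns a dict with "img" (420x560x3 uint8, red, green, blue), "mtx" (3x3 intrinsics, pixels), "cam_to_world" (4x4, takes a point from camera to world coordinates). Camera axes: x right, y down, z forward; pixel columns grow to the right and rows downward; lengths in m; the calibration is good to about 2 mm. A picture is of the moment at which its call begins. There is no depth.
- arm.hand_in(): hands the job in; it is judged then, once.
Trained networks look in the newest picture that a camera, given by its name, has taken for a name from the list of things; names that differ only in an ending like _2 or _b are one class to them, and where a whole thing is asked for, a point or a joint stands for the part that bears it (a point fixed in the world has none). Each returns a list of dicts, best first, with "conf" (0 to 1); they miss things now and then, are a little off and sometimes report something else, mostly with a low value. They report only what shows in the picture. A call takes as long as a camera call. They do not tell look-alikes from the thing itself.
- arm.trace(camera, thing): "pixels" (420x560 bool, what is visible of it) and "bbox" ([left, top, width, height] in pixels, round what is visible of it).
The state is a dict: "t": time; "q": joint angles; "dq": joint speeds; "joint_torque": joint torques, N m; "ee_pos": TCP position; "tool_rot": TCP orientation; "ft_force": force on the tool from outside, world axes, zero at the start; "ft_torque": the same for the moment, N m; "gripper_width": finger opening in m; "grasp_force": force on a finger pad.
Only numpy, scipy, OpenCV 4.12 (cv2) and the standard library are available. Lean on these libraries where they do the work, as an engineer would, in place of code of your own. Each camera call takes 0.05 s, during which the arm holds its last target. There are 200 camera calls.

## Working session

There is one attempt and no reset: what is moved stays moved. The work goes in short steps, Python scripts to look and compute and a tool call to move; the robot and the scene stay as the last step left them, time stands still between calls to the robot, and variables do not carry over. Pictures are saved under pics/ and viewed, at most 14 in all, crops included, and the job is handed in when it is done.

Besides the shell and the picture viewer there is one more tool, called after "Emit:" in YAML: its name, and indented under it one key for each argument. servo_tool: Moves the arm, as the interface text tells. Shift numbers are shares of 0.6 m and turn numbers shares of 8 degrees, none past 1 either way. Its arguments: {"type":"object","properties":{"increments":{"type":"array"},"gripper":{"type":"number"},"squeeze":{"type":"number"}},"required":["increments"]}

```bash
mkdir -p pics
cat > h.py <<'E'
import numpy as np, cv2
from workcell import arm
def save(c,n,crop=None,s=1):
    im=c["img"][:,:,::-1]
    if crop: x,y,w,h=crop; im=im[y:y+h,x:x+w]
    cv2.imwrite("pics/"+n,cv2.resize(im,None,fx=s,fy=s,interpolation=cv2.INTER_CUBIC))
def ray(c,px,z):
    """pixel(s) -> world at height z"""
    px=np.atleast_2d(np.float64(px)); T=c["cam_to_world"]
    d=(T[:3,:3]@np.linalg.inv(c["mtx"])@np.c_[px,np.ones(len(px))].T).T
    o=T[:3,3]; return o+d*((z-o[2])/d[:,2])[:,None]
def proj(c,P):
    P=np.atleast_2d(P); T=np.linalg.inv(c["cam_to_world"])
    p=(c["mtx"]@(T[:3,:3]@P.T+T[:3,3:])).T; return p[:,:2]/p[:,2:]
E
python3 - <<'E'
from h import *
for n in ["scene","side","wrist"]:
    c=arm.camera(n); save(c,n+"0.png",s=1.4 if n!="wrist" else 1.0); print(n,c["cam_to_world"].round(3).tolist(),c["mtx"].round(1).tolist())
    for t in ["bar","plate","square","disc","pallet","pallet_handle","sash_handle","pen"]:
        print(t,[(round(d["conf"],2),d["bbox"]) for d in arm.trace(n,t)[:4]])
print(arm.observe())
E
```

```text
scene [[-0.63, 0.56, -0.537, 1.158], [0.776, 0.443, -0.449, 0.646], [-0.013, -0.7, -0.714, 0.896], [0.0, 0.0, 0.0, 1.0]] [[426.3, 0.0, 281.5], [0.0, 426.3, 205.2], [0.0, 0.0, 1.0]]
bar [(0.94, [349.0, 221.1, 37.1, 25.8]), (0.85, [345.1, 255.5, 15.8, 33.4]), (0.55, [349.3, 185.9, 12.5, 22.2])]
plate []
square [(0.93, [309.6, 205.0, 25.7, 25.2])]
disc [(0.97, [285.5, 240.8, 23.2, 26.4])]
pallet [(0.87, [174.5, 151.0, 97.6, 79.9])]
pallet_handle [(0.88, [171.9, 152.4, 100.9, 75.4])]
sash_handle [(0.72, [156.2, 123.2, 61.2, 54.7])]
pen [(0.41, [324.5, 231.4, 14.7, 21.9])]
side [[-0.806, -0.454, 0.379, 0.232], [-0.591, 0.621, -0.515, 0.6], [-0.001, -0.639, -0.769, 0.795], [0.0, 0.0, 0.0, 1.0]] [[389.7, 0.0, 280.4], [0.0, 389.7, 207.3], [0.0, 0.0, 1.0]]
bar [(0.91, [257.1, 310.9, 41.1, 37.6]), (0.91, [322.7, 307.2, 41.6, 22.5]), (0.83, [199.6, 295.0, 37.7, 20.9]), (0.22, [342.3, 107.1, 66.0, 62.5])]
plate []
square [(0.75, [289.4, 260.1, 40.7, 37.2]), (0.37, [283.4, 137.1, 108.0, 90.2])]
disc [(0.76, [241.3, 241.3, 25.0, 21.6])]
pallet [(0.56, [282.8, 136.6, 108.4, 93.6]), (0.4, [293.3, 26
[... 404 characters left out ...]

sash_handle []
pen []
{'t': 1.35, 'q': array([-1.19541185e+00,  3.52994596e-01,  1.63343714e+00,  1.03918613e-05,
        1.15522484e+00, -2.41882609e-03]), 'dq': array([-0.00171476, -0.00086441,  0.00113983, -0.00028482, -0.00046344,
        0.00128063]), 'joint_torque': array([-3.33106082e-04, -6.05173087e+01, -3.42435372e+01,  1.74150805e-04,
        1.24524806e-03,  7.20448111e-05]), 'ee_pos': array([ 0.23053125, -0.58089897,  0.20946843]), 'tool_rot': array([-3.14152876e+00, -9.66167519e-06,  3.77799105e-01]), 'ft_force': array([-0.34747901, -0.40462395,  0.09477192]), 'ft_torque': array([ 0.02102966, -0.03382995,  0.04394629]), 'grasp_force': 0.0, 'gripper_width': 0.08501153666037667}
```

View pics/scene0.png

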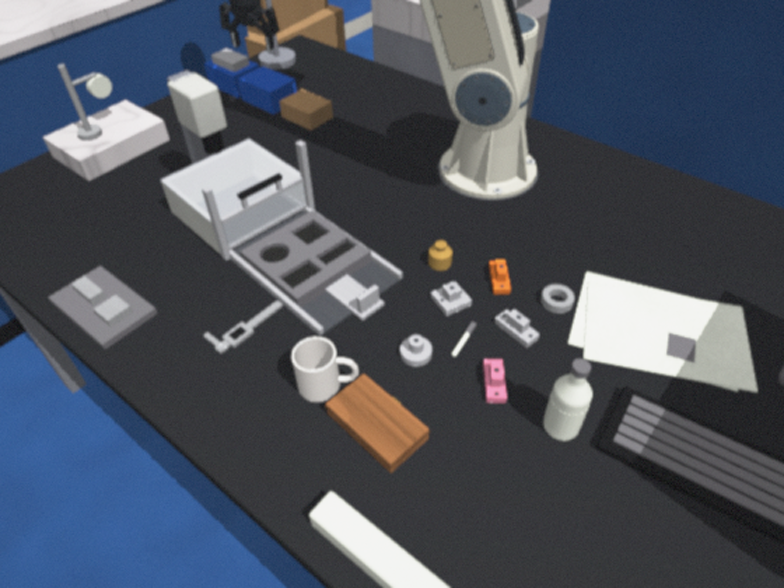

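View pics/side0.png

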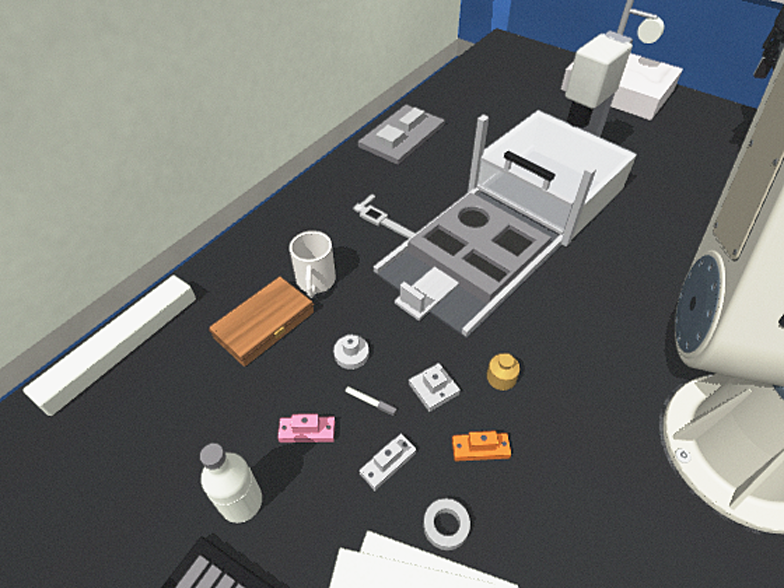

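The scene shows a grey bar at about (368,233) in original pixels. Its look-alikes are orange at (357,197) and pink at (353,272). The square is at (322,212), the disc at (297,253), and there is no plate. The pallet (recesses round (196,180), square (223,166), bar (240,178), plate (215,196)) stands outside with the sash down. I choose the grey bar. Next I measure with both cameras.

```bash
cat >> h.py <<'E'
from scipy.optimize import minimize
def rect(w,h): return np.array([[-w,-h],[w,-h],[w,h],[-w,h]])/2
def circ(d): a=np.linspace(0,2*np.pi,40); return np.c_[np.cos(a),np.sin(a)]*d/2
SH={"bar":(rect(.084,.034),rect(.04,.02)),"plate":(rect(.074,.046),rect(.034,.024)),"square":(rect(.06,.06),rect(.028,.028)),"disc":(circ(.06),circ(.028))}
def sil(c,name,x,y,yaw,z,S=4):
    R=np.array([[np.cos(yaw),-np.sin(yaw)],[np.sin(yaw),np.cos(yaw)]]); m=np.zeros((420*S,560*S),np.uint8)
    for sh,a,b in zip(SH[name],(0,.016),(.016,.04)):
        p=sh@R.T+[x,y]; P=np.r_[np.c_[p,np.full(len(p),z+a)],np.c_[p,np.full(len(p),z+b)]]
        cv2.fillConvexPoly(m,cv2.convexHull((proj(c,P)*S+S/2).astype(np.int32)),255)
    return cv2.resize(m,(560,420),interpolation=cv2.INTER_AREA)/255.
def fit(views,name,p0,yaws=None):
    """views: [(cam,mask)]; p=[x,y,yaw,z]"""
    def f(p):
        l=0
        for c,m in views:
            s=sil(c,name,*p); l+=1-np.minimum(s,m).sum()/np.maximum(s,m).sum()
        return l/len(views)+ 20*(p[3]**2)
    best=None
    for y in (yaws if yaws is not None else np.arange(0,np.pi,np.pi/8)):
        sx=np.array([[0,0,0,0],[.01,0,0,0],[0,.01,0,0],[0,0,.15,0],[0,0,0,.006]])+[p0[0],p0[1],y,0]
        r=minimize(f,sx[0],method="Nelder-Mead",options=dict(initial_simplex=sx,maxfev=150,xatol=2e-4,fatol=1e-4))
        if best is None or r.fun<best.fun: best=r
    return best.x,best.fun
def pick(n,t,near=None):
    L=arm.trace(n,t)
    if near is not None: L=[d for d in L if np.hypot(*(np.array(d["bbox"][:2])+np.array(d["bbox"][2:])/2-near))<20]
    return L[0]["pixels"].astype(float) if L else None
E
python3 - <<'E'
from h import *
sc=arm.camera("scene"); si=arm.camera("side")
near={"bar":((367,233),(278,329)),"square":((322,217),(310,279)),"disc":((297,254),(251,251))}
for t,(a,b) in near.items():
    v=[]
    for c,n,p in((sc,"scene",a),(si,"side",b)):
        m=pick(n,t,p)
        if m is not None: v.append((c,m))
    g=ray(v[0][0],a,.015)[0]
    print(t,len(v),g.round(3),*[np.round(k,4) for k in fit(v,t,g[:2],[0] if t=="disc" else None)])
# recesses
for c,n,roi in((sc,"scene",(172,148,102,85)),(si,"side",(280,132,115,95))):
    g=cv2.cvtColor(c["img"],cv2.COLOR_RGB2GRAY); x,y,w,h=roi
    for th in(50,65):
        m=(g[y:y+h,x:x+w]<th).astype(np.uint8)
        nn,l,s,ce=cv2.connectedComponentsWithStats(m,connectivity=4)
        print(n,th,[(ce[i]+[x,y]).round(1).tolist()+[int(s[i,4])] for i in range(1,nn) if 60<s[i,4]<700])
    im=cv2.resize(c["img"][y:y+h,x:x+w,::-1],None,fx=5,fy=5,interpolation=cv2.INTER_CUBIC); cv2.imwrite(f"pics/p_{n}.png",im)
a=cv2.imread("pics/p_scene.png");b=cv2.imread("pics/p_side.png");H=475
o=np.zeros((H,1090,3),np.uint8);o[:425,:510]=a;o[:475,515:1090]=b
cv2.imwrite("pics/p.png",cv2.resize(o,None,fx=.73,fy=.73))
E
```

```text
bar 2 [0.433 0.341 0.015] [4.2840e-01 3.4440e-01 1.3561e+00 1.2000e-03] 0.0658
square 2 [0.461 0.211 0.015] [4.4400e-01 1.9880e-01 1.1839e+00 9.0000e-04] 0.098
disc 2 [0.608 0.236 0.015] [ 5.948e-01  2.258e-01  1.741e-01 -5.000e-04] 0.0508
scene 50 []
scene 65 [[221.5, 166.1, 149], [240.0, 179.9, 109], [196.0, 181.1, 125], [214.2, 195.9, 176], [179.8, 211.9, 490], [202.3, 227.9, 235], [260.0, 228.7, 211]]
side 50 []
side 65 [[338.0, 155.9, 166], [318.1, 172.4, 236], [366.3, 172.6, 253], [283.2, 171.0, 78], [346.8, 190.3, 210], [283.7, 218.7, 121]]
```

View pics/p.png

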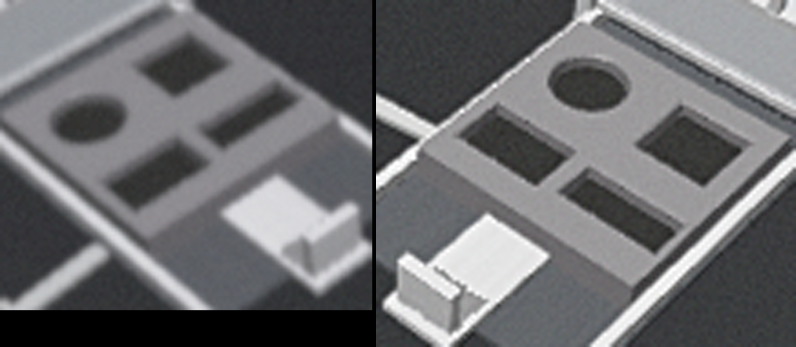

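The crops show the four empty recesses: disc and square on the far (sash) side, bar and plate near the handle, with the handle on the tongue at about (265,205) in the scene image. Next I triangulate and plan the move to a wrist view.

```bash
cat >> h.py <<'E'
def tri(c1,p1,c2,p2):
    A=[];b=[]
    for c,p in((c1,p1),(c2,p2)):
        o=c["cam_to_world"][:3,3]; d=ray(c,p,0)[0]-o; d/=np.linalg.norm(d); M=np.eye(3)-np.outer(d,d); A.append(M);b.append(M@o)
    return np.linalg.lstsq(np.vstack(A),np.hstack(b),rcond=None)[0]
def plan(x,y,z,yaw,frm=None,vmax=.05,amax=8):
    """rows of tool-axes shares from present pose to target, tool down; prints n rows + one row"""
    s=arm.observe(); p=np.array(s["ee_pos"]) if frm is None else np.array(frm[:3]); w=s["tool_rot"][2] if frm is None else frm[3]
    dw=(yaw-w+np.pi)%(2*np.pi)-np.pi; d=np.array([x,y,z])-p
    f=lambda a:np.array([np.cos(a)*d[0]+np.sin(a)*d[1],np.sin(a)*d[0]-np.cos(a)*d[1],-d[2]])
    print("at",p.round(4),round(w,4),"turn az tot",round(-np.degrees(dw)/8,3),"| shift tot if turned first",(f(yaw)/.6).round(4),"rows",int(np.ceil(np.linalg.norm(d)/.05)),"| if not turned",(f(w)/.6).round(4))
E
python3 - <<'E'
from h import *
sc=arm.camera("scene"); si=arm.camera("side")
for n,a,b in(("disc",(196,181.1),(338,155.9)),("square",(221.5,166.1),(366.3,172.6)),("bar",(240,179.9),(346.8,190.3)),("plate",(214.2,195.9),(318.1,172.4))):
    print(n,tri(sc,a,si,b).round(4))
for n,a,b in(("sash handle",(187,133),(378,118)),("guideL",(151,137),(344,85)),("guideR",(217,103),(419,123)),("pallet handle top",(263,206),(295,208)),("mug",(226,250),(224,175)),("bottle top",(415,263),(152,325))):
    print(n,tri(sc,a,si,b).round(3))
plan(.5,.12,.3,.378)
E
```

```text
disc [ 0.5883 -0.1643  0.0305]
square [ 0.4908 -0.1526  0.0305]
bar [ 0.5013 -0.064   0.0297]
plate [ 0.5989 -0.0757  0.0296]
sash handle [ 0.527 -0.246  0.138]
guideL [ 0.644 -0.252  0.191]
guideR [ 0.413 -0.223  0.192]
pallet handle top [0.564 0.086 0.06 ]
mug [0.753 0.131 0.094]
bottle top [0.565 0.514 0.164]
at [ 0.2306 -0.5809  0.2095] 0.3778 turn az tot -0.001 | shift tot if turned first [ 0.8485 -0.92   -0.1509] rows 16 | if not turned [ 0.8483 -0.9202 -0.1509]
```

Emit:
servo_tool:
  increments:
    - {"offset":[0.04,-0.046,-0.03],"angular":[0,0,0]}
    - {"offset":[0.04,-0.046,-0.03],"angular":[0,0,0]}
    - {"offset":[0.04,-0.046,-0.03],"angular":[0,0,0]}
    - {"offset":[0.04,-0.046,-0.03],"angular":[0,0,0]}
    - {"offset":[0.04,-0.046,-0.03],"angular":[0,0,0]}
  gripper: -1

```text
t: 2.35
ee_pos: [0.2914, -0.407, 0.3002]
tool_rot: [3.141, -0.0, 0.377]
ft_force: [0.5, 0.3, -0.4]
gripper_width: 0.0854
grasp_force: 0.0
```

Emit:
servo_tool:
  increments:
    - {"offset":[0.043,-0.046,0],"angular":[0,0,0]}
    - {"offset":[0.043,-0.046,0],"angular":[0,0,0]}
    - {"offset":[0.043,-0.046,0],"angular":[0,0,0]}
    - {"offset":[0.043,-0.046,0],"angular":[0,0,0]}
    - {"offset":[0.043,-0.046,0],"angular":[0,0,0]}

```text
t: 2.85
ee_pos: [0.3605, -0.2311, 0.2997]
tool_rot: [3.141, -0.0, 0.378]
ft_force: [1.6, 0.2, -0.9]
gripper_width: 0.0853
grasp_force: 0.0
```

Emit:
servo_tool:
  increments:
    - {"offset":[0.043,-0.046,0],"angular":[0,0,0]}
    - {"offset":[0.043,-0.046,0],"angular":[0,0,0]}
    - {"offset":[0.043,-0.046,0],"angular":[0,0,0]}
    - {"offset":[0.043,-0.046,0],"angular":[0,0,0]}
    - {"offset":[0.043,-0.046,0],"angular":[0,0,0]}

```text
t: 3.35
ee_pos: [0.4295, -0.0551, 0.2998]
tool_rot: [3.141, -0.001, 0.378]
ft_force: [0.1, -0.3, 0.3]
gripper_width: 0.0857
grasp_force: 0.0
```

Emit:
servo_tool:
  increments:
    - {"offset":[0.043,-0.046,0],"angular":[0,0,0]}
    - {"offset":[0.043,-0.046,0],"angular":[0,0,0]}
    - {"offset":[0.043,-0.046,0],"angular":[0,0,0]}
    - {"offset":[0.043,-0.046,0],"angular":[0,0,0]}
    - {"offset":[0.043,-0.046,0],"angular":[0,0,0]}

```text
t: 3.85
ee_pos: [0.4985, 0.1208, 0.2997]
tool_rot: [3.141, -0.0, 0.378]
ft_force: [0.8, -0.2, 0.5]
gripper_width: 0.0856
grasp_force: 0.0
```

Run:
```python
from h import *
c=arm.camera("wrist"); save(c,"w1.png",s=1.4); print(arm.observe()["ee_pos"],arm.observe()["tool_rot"])
for t,g in (("bar",(.4284,.3444)),("square",(.444,.1988)),("disc",(.5948,.2258))):
    px=proj(c,[*g,.015])[0]; m=pick("wrist",t,px)
    print(t,px.round(0),None if m is None else [np.round(k,4) for k in fit([(c,m)],t,g,[1.36] if t=="bar" else [1.18] if t=="square" else [0])])
for n in("pallet","sash_handle"): print(n,[(d["conf"],d["bbox"]) for d in arm.trace("wrist",n)[:2]])
```

```text
[0.5004881  0.12513017 0.29961904] [-3.13923386e+00 -2.86746887e-03  3.78669098e-01]
bar [109. 153.] [array([0.4288, 0.3421, 1.3735, 0.002 ]), np.float64(0.0323)]
square [211. 181.] [array([ 0.4385,  0.1996,  1.1854, -0.0141]), np.float64(0.0332)]
disc [228.  69.] [array([ 0.5952,  0.226 , -0.0352, -0.0082]), np.float64(0.026)]
pallet [(0.92, [300.8, 101.0, 245.6, 184.5])]
sash_handle [(0.64, [471.9, 180.0, 88.1, 136.8])]
```

View pics/w1.png

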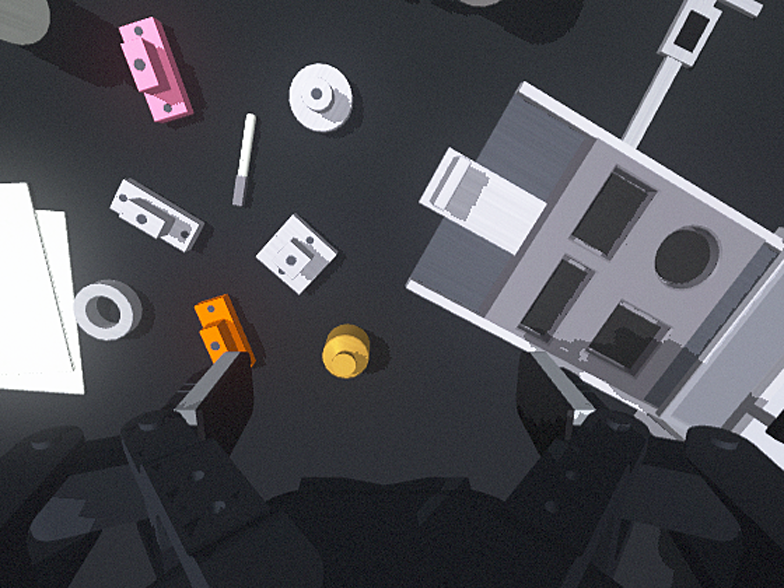

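The wrist view shows the grey bar at (109,153) in original pixels, the square at (211,181), the disc at (228,69), the orange look-alike at (158,236), the pink one at (110,50), and the whole pallet on the right. Next I move over the pallet for a precise measure.

Emit:
servo_tool:
  increments:
    - {"offset":[-0.033,0.068,0.013],"angular":[0,0,0]}
    - {"offset":[-0.033,0.068,0.013],"angular":[0,0,0]}
    - {"offset":[-0.033,0.068,0.013],"angular":[0,0,0]}
    - {"offset":[-0.033,0.068,0.013],"angular":[0,0,0]}
    - {"offset":[-0.033,0.068,0.013],"angular":[0,0,0]}

```text
t: 4.65
ee_pos: [0.4802, -0.1097, 0.2606]
tool_rot: [3.141, -0.001, 0.376]
ft_force: [0.6, -0.0, 0.1]
gripper_width: 0.0853
grasp_force: 0.0
```

Emit:
servo_tool:
  increments:
    - {"offset":[0,0,0],"angular":[0,0,0]}
    - {"offset":[0,0,0],"angular":[0,0,0]}
    - {"offset":[0,0,0],"angular":[0,0,0]}
    - {"offset":[0,0,0],"angular":[0,0,0]}
    - {"offset":[0,0,0],"angular":[0,0,0]}

```text
t: 5.15
ee_pos: [0.4816, -0.1061, 0.2607]
tool_rot: [3.141, -0.0, 0.379]
ft_force: [-0.2, -0.8, -0.1]
gripper_width: 0.0854
grasp_force: 0.0
```

Run:
```python
from h import *
import pickle
c=arm.camera("wrist"); pickle.dump(c,open("w2.pkl","wb")); save(c,"w2.png",s=1.4); print(arm.observe()["ee_pos"],arm.observe()["tool_rot"])
```

```text
[ 0.48157862 -0.10610173  0.26067296] [ 3.14150624e+00 -3.02338607e-04  3.79334742e-01]
```

View pics/w2.png

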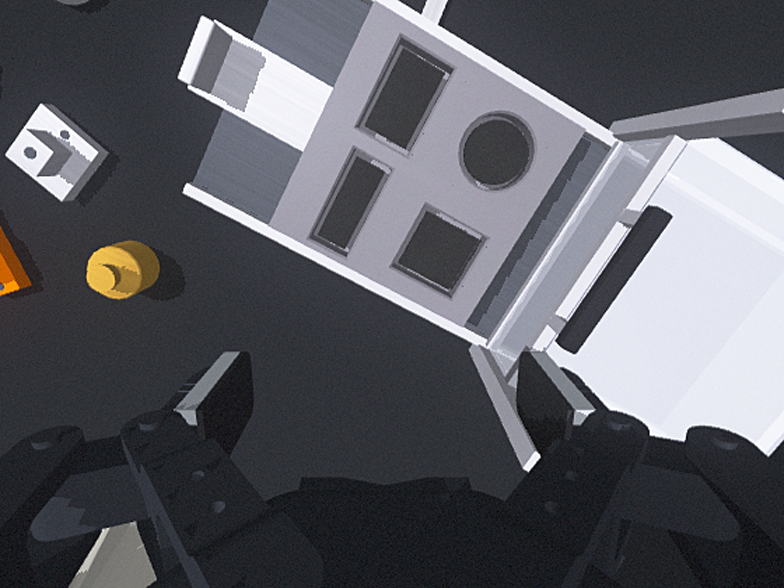

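The wrist view shows all four recess mouths clearly: plate (291,67), disc (355,107), bar (250,143) and square (314,178), in original pixels. The sash is down and its handle is at about (438,200).

Run:
```python
from h import *
import pickle
c=pickle.load(open("w2.pkl","rb")); g=cv2.cvtColor(c["img"],cv2.COLOR_RGB2GRAY); S=4
G=cv2.resize(g,None,fx=S,fy=S,interpolation=cv2.INTER_CUBIC)
print(g[107,318:392:2],g[143,215:285:2])
for th in(100,115,125):
  n,l,s,ce=cv2.connectedComponentsWithStats((G<th).astype(np.uint8))
  for nm,(u,v) in dict(plate=(291,67),disc=(355,107),bar=(250,143),square=(314,178)).items():
    i=l[v*S,u*S]; m=(l==i).astype(np.uint8); 
    if m.sum()>60000: print(th,nm,"big");continue
    m=cv2.morphologyEx(m,cv2.MORPH_OPEN,np.ones((9,9)))
    ct=max(cv2.findContours(m,0,1)[0],key=cv2.contourArea)[:,0]; px=(ct+.5)/S-.5
    W=ray(c,px,.036)[:,:2]; (x,y),(w,h),a=cv2.minAreaRect((W*1000).astype(np.float32)); 
    print(th,nm,"rect",round(x,1),round(y,1),round(w,1),round(h,1),round(a,1),"circ",np.round(cv2.minEnclosingCircle((W*1000).astype(np.float32)),1) if nm=="disc" else "")
```

```text
[162 160 167 163 171 102 117  64  58  64  63  58  56  65  64  63  67  59
  59  62  63  62  56  60  59  65  63  66  58  64  98  94 150 161 158 161
 160] [161 167 167 164 166 165 167 162 175 105  79 116  61  62  66  61  68  65
  63  65  59  62  67  59  52 122 111 154 166 163 164 166 161 160 165]
100 plate rect 599.4 -76.4 48.6 73.8 83.0 circ Traceback (most recent call last):
  File "<stdin>", line 14, in <module>
    return _wrapfunc(a, 'round', decimals=decimals, out=out)
    return _wrapit(obj, method, *args, **kwds)
    conv = _array_converter(obj)
ValueError: setting an array element with a sequence. The requested array has an inhomogeneous shape after 1 dimensions. The detected shape was (2,) + inhomogeneous part.
```

Run:
```python
from h import *
import pickle
c=pickle.load(open("w2.pkl","rb")); g=cv2.cvtColor(c["img"],cv2.COLOR_RGB2GRAY); S=4
G=cv2.resize(g,None,fx=S,fy=S,interpolation=cv2.INTER_CUBIC)
for th in(125,140):
  n,l,s,ce=cv2.connectedComponentsWithStats((G<th).astype(np.uint8))
  for nm,(u,v) in dict(plate=(291,67),disc=(355,107),bar=(250,143),square=(314,178)).items():
    m=(l==l[v*S,u*S]).astype(np.uint8); 
    m=cv2.morphologyEx(m,cv2.MORPH_OPEN,np.ones((9,9)))
    ct=max(cv2.findContours(m,0,1)[0],key=cv2.contourArea)[:,0]; px=(ct+.5)/S-.5
    W=(ray(c,px,.036)[:,:2]*1000).astype(np.float32); (x,y),(w,h),a=cv2.minAreaRect(W); e=cv2.fitEllipse(W)
    print(th,nm,"rect",round(x,1),round(y,1),round(w,1),round(h,1),round(a,1),"ell",np.round(e[0],1),np.round(e[1],1))
```

```text
125 plate rect 598.7 -75.7 51.1 79.1 83.4 ell [599.7 -75.3] [57.9 91.2]
125 disc rect 588.6 -164.6 63.1 64.0 0.4 ell [ 588.3 -164.7] [62.3 63.7]
125 bar rect 501.3 -64.5 39.0 88.6 83.4 ell [500.3 -63.9] [ 43.3 103.4]
125 square rect 491.1 -153.4 64.6 65.0 83.4 ell [ 490.2 -153.1] [72.8 76.3]
140 plate rect 598.4 -75.7 51.7 80.4 83.4 ell [599.6 -75.3] [59.  90.9]
140 disc rect 588.1 -164.7 64.7 64.5 21.8 ell [ 588.5 -164.6] [64.1 64.4]
140 bar rect 501.0 -64.6 39.6 90.6 83.6 ell [500.5 -63.9] [ 44.4 104.1]
140 square rect 490.7 -153.5 65.5 66.7 83.4 ell [ 489.9 -153.1] [74.2 77.8]
```

Run:
```python
from h import *
c=arm.camera("scene")
for n,p,z in (("weight",(314,184),.02),("orange",(357,197),.015),("pen",(331,242),.004),("pink",(353,272),.015),("ring",(399,212),.01)): print(n,ray(c,p,z)[0].round(3))
plan(.42,.2,.16,-.385)
plan(.42,.2,.16,1.185)
```

```text
weight [0.368 0.116 0.02 ]
orange [0.331 0.245 0.015]
pen [0.512 0.278 0.004]
pink [0.566 0.38  0.015]
ring [0.305 0.369 0.01 ]
at [ 0.4816 -0.1062  0.2606] 0.3792 turn az tot 5.473 | shift tot if turned first [-0.2868 -0.4344  0.1677] rows 7 | if not turned [ 0.0936 -0.5121  0.1677]
at [ 0.4816 -0.1062  0.2606] 0.3792 turn az tot -5.771 | shift tot if turned first [ 0.4342 -0.2871  0.1677] rows 7 | if not turned [ 0.0936 -0.5121  0.1677]
```

Emit:
servo_tool:
  increments:
    - {"offset":[0,0,0],"angular":[0,0,0.912]}
    - {"offset":[0,0,0],"angular":[0,0,0.912]}
    - {"offset":[0,0,0],"angular":[0,0,0.912]}
    - {"offset":[0,0,0],"angular":[0,0,0.912]}
    - {"offset":[0,0,0],"angular":[0,0,0.912]}
  gripper: -0.3
  squeeze: 60

```text
t: 5.75
ee_pos: [0.4815, -0.1065, 0.2605]
tool_rot: [-3.142, -0.0, -0.263]
ft_force: [0.8, -0.1, 0.1]
gripper_width: 0.0556
grasp_force: 0.0
```

Emit:
servo_tool:
  increments:
    - {"offset":[0,0,0],"angular":[0,0,0.912]}
    - {"offset":[-0.0319,-0.0483,0],"angular":[0,0,0]}
    - {"offset":[-0.0319,-0.0483,0],"angular":[0,0,0]}
    - {"offset":[-0.0319,-0.0483,0],"angular":[0,0,0]}
    - {"offset":[-0.0319,-0.0483,0],"angular":[0,0,0]}

```text
t: 6.25
ee_pos: [0.4538, 0.0308, 0.2606]
tool_rot: [-3.141, -0.0, -0.386]
ft_force: [1.0, -0.2, 0.2]
gripper_width: 0.0555
grasp_force: 0.0
```

Emit:
servo_tool:
  increments:
    - {"offset":[-0.0319,-0.0483,0.0336],"angular":[0,0,0]}
    - {"offset":[-0.0319,-0.0483,0.0336],"angular":[0,0,0]}
    - {"offset":[-0.0319,-0.0483,0.0336],"angular":[0,0,0]}
    - {"offset":[-0.0319,-0.0483,0.0336],"angular":[0,0,0]}
    - {"offset":[-0.0319,-0.0483,0.0336],"angular":[0,0,0]}

```text
t: 6.75
ee_pos: [0.4195, 0.2014, 0.1592]
tool_rot: [-3.141, -0.0, -0.385]
ft_force: [1.4, 1.0, 0.3]
gripper_width: 0.0557
grasp_force: 0.0
```

Emit:
servo_tool:
  increments:
    - {"offset":[0,0,0],"angular":[0,0,0]}
    - {"offset":[0,0,0],"angular":[0,0,0]}
    - {"offset":[0,0,0],"angular":[0,0,0]}
    - {"offset":[0,0,0],"angular":[0,0,0]}
    - {"offset":[0,0,0],"angular":[0,0,0]}

```text
t: 7.25
ee_pos: [0.4207, 0.1989, 0.1603]
tool_rot: [-3.141, -0.001, -0.388]
ft_force: [0.0, 0.6, -0.3]
gripper_width: 0.0554
grasp_force: 0.0
```

```bash
cat >> h.py <<'E'
def look(t,g,yaw):
    c=arm.camera("wrist"); px=proj(c,[*g,.015])[0]
    L=[d for d in arm.trace("wrist",t) if np.hypot(*(np.array(d["bbox"][:2])+np.array(d["bbox"][2:])/2-px))<60]
    print("expected px",px.round(),[(round(d["conf"],2),np.round(d["bbox"])) for d in L])
    if not L: return c,None
    v=[(c,L[0]["pixels"].astype(float))]
    o=arm.camera("side" if t!="x" else "scene"); po=proj(o,[*g,.015])[0]; m=pick("side",t,po)
    x,e=fit(v,t,g,[yaw]); print("wrist only",x.round(4),round(e,3))
    if m is not None: x2,e=fit(v+[(o,m)],t,g,[yaw]); print("both",x2.round(4),round(e,3))
    # z fixed 0
    f=lambda p:1-np.minimum(s:=sil(c,t,*p,0),v[0][1]).sum()/np.maximum(s,v[0][1]).sum()
    sx=np.array([[0,0,0],[.005,0,0],[0,.005,0],[0,0,.1]])+x[:3]
    r=minimize(f,sx[0],method="Nelder-Mead",options=dict(initial_simplex=sx,maxfev=200,xatol=1e-4,fatol=1e-5)); print("z=0",r.x.round(4),round(r.fun,4))
    return c,r.x
E
python3 - <<'E'
from h import *
c,x=look("square",(.441,.199),1.185); save(c,"w3.png",(100,0,400,300),1.5)
print(x[2]-np.pi/2); plan(x[0],x[1],.06,x[2]-np.pi/2)
E
```

```text
expected px [266. 167.] [(0.86, array([236., 134.,  65.,  63.]))]
wrist only [ 0.4425  0.1978  1.2014 -0.0019] 0.02
both [ 4.4320e-01  1.9790e-01  1.1982e+00 -3.0000e-04] 0.044
z=0 [0.4426 0.1977 1.1899] 0.0293
-0.380896887039454
at [0.4203 0.1992 0.1599] -0.387 turn az tot -0.044 | shift tot if turned first [ 0.0354 -0.0116  0.1665] rows 3 | if not turned [ 0.0353 -0.0118  0.1665]
```

View pics/w3.png

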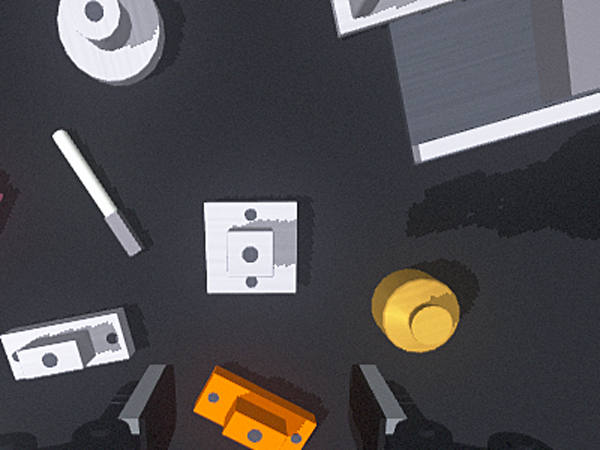

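The crop shows the square at original pixel (267,165), aligned with the gripper and clear of the weight and the orange look-alike. Next is the descent to grasp.

Emit:
servo_tool:
  increments:
    - {"offset":[0.0071,-0.0023,0.033],"angular":[0,0,0]}
    - {"offset":[0.0071,-0.0023,0.033],"angular":[0,0,0]}
    - {"offset":[0.0071,-0.0023,0.033],"angular":[0,0,0]}
    - {"offset":[0.0071,-0.0023,0.033],"angular":[0,0,0]}
    - {"offset":[0.0071,-0.0023,0.033],"angular":[0,0,0]}

```text
t: 7.95
ee_pos: [0.4428, 0.1978, 0.06]
tool_rot: [-3.141, -0.0, -0.386]
ft_force: [0.9, 0.5, 0.1]
gripper_width: 0.0554
grasp_force: 0.0
```

Emit:
servo_tool:
  increments:
    - {"offset":[0,0,0.02],"angular":[0,0,0]}
    - {"offset":[0,0,0.02],"angular":[0,0,0]}
    - {"offset":[0,0,0.02],"angular":[0,0,0]}
    - {"offset":[0,0,0.01],"angular":[0,0,0]}
    - {"offset":[0,0,0],"angular":[0,0,0]}

```text
t: 8.45
ee_pos: [0.4419, 0.1977, 0.018]
tool_rot: [3.141, 0.001, -0.386]
ft_force: [-0.0, -0.0, -0.4]
gripper_width: 0.0553
grasp_force: 0.0
```

Emit:
servo_tool:
  increments:
    - {"offset":[0,0,0],"angular":[0,0,0]}
    - {"offset":[0,0,0],"angular":[0,0,0]}
    - {"offset":[0,0,0],"angular":[0,0,0]}
    - {"offset":[0,0,0],"angular":[0,0,0]}
    - {"offset":[0,0,0],"angular":[0,0,0]}
  gripper: 1

```text
t: 8.95
ee_pos: [0.4426, 0.198, 0.0189]
tool_rot: [-3.141, -0.0, -0.386]
ft_force: [-0.1, -0.0, -0.1]
gripper_width: 0.0001
grasp_force: 0.0
```

Emit:
servo_tool:
  increments:
    - {"offset":[0,0,-0.04],"angular":[0,0,0]}
    - {"offset":[0,0,-0.04],"angular":[0,0,0]}
    - {"offset":[0,0,-0.04],"angular":[0,0,0]}
    - {"offset":[0,0,-0.03],"angular":[0,0,0]}
    - {"offset":[0,0,0],"angular":[0,0,0]}

```text
t: 9.45
ee_pos: [0.444, 0.1986, 0.111]
tool_rot: [-3.138, -0.003, -0.386]
ft_force: [0.3, -0.5, -0.7]
gripper_width: 0.0002
grasp_force: 0.0
```

Run:
```python
from h import *
plan(.491,-.1534,.1,-.114)
```

```text
at [0.444  0.1986 0.111 ] -0.3863 turn az tot -1.95 | shift tot if turned first [0.1445 0.574  0.0183] rows 8 | if not turned [0.2936 0.514  0.0183]
```

The gripper closed on nothing, so I look again.

Run:
```python
from h import *
c=arm.camera("wrist"); save(c,"w4.png")
for n in("wrist","side","scene"):
    o=c if n=="wrist" else arm.camera(n)
    for t in("square","bar","disc"): print(n,t,[(round(d["conf"],2),np.round(d["bbox"]), ray(o,np.array(d["bbox"][:2])+np.array(d["bbox"][2:])/2,.015)[0].round(3)) for d in arm.trace(n,t)[:4]])
```

```text
wrist square [(0.83, array([239., 161.,  76.,  73.]), array([0.444, 0.197, 0.015]))]
wrist bar [(0.68, array([ 86., 238.,  99.,  60.]), array([0.43 , 0.34 , 0.015])), (0.64, array([  3., 111.,  84.,  84.]), array([0.55 , 0.359, 0.015]))]
wrist disc [(0.58, array([124.,   2.,  86.,  73.]), array([0.589, 0.227, 0.015]))]
side square [(0.72, array([290., 260.,  38.,  35.]), array([0.442, 0.206, 0.015]))]
side bar [(0.94, array([257., 308.,  41.,  42.]), array([0.427, 0.345, 0.015])), (0.94, array([322., 308.,  45.,  22.]), array([0.328, 0.245, 0.015])), (0.65, array([199., 296.,  39.,  21.]), array([0.559, 0.381, 0.015]))]
side disc [(0.89, array([238., 236.,  24.,  26.]), array([0.597, 0.225, 0.015]))]
scene square [(0.59, array([310., 204.,  28.,  23.]), array([0.451, 0.212, 0.015]))]
scene bar [(0.73, array([350., 187.,  14.,  21.]), array([0.333, 0.245, 0.015])), (0.69, array([346., 256.,  16.,  35.]), array([0.569, 0.384, 0.015])), (0.6, array([350., 221.,  33.,  29.]), array([0.442, 0.344, 0.015]))]
scene disc [(0.95, array([285., 240.,  27.,  24.]), array([0.601, 0.234, 0.015]))]
```

View pics/w4.png

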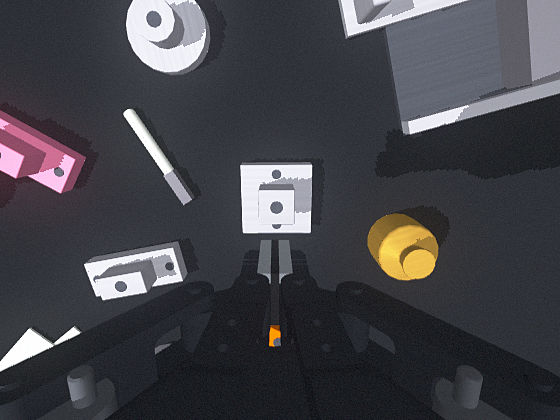

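Run:
```python
from h import *
c=arm.camera("wrist"); s=arm.observe(); p=s["ee_pos"]; print(p,s["tool_rot"],s["q"].round(3))
for z in (p[2]+.03,p[2]+.019,p[2],.04,.016,0): print(round(z,3),proj(c,[p[0],p[1],z]).round(1))
T=c["cam_to_world"];print(T.round(4).tolist())
look("square",(.443,.198),1.19)
for n in("side","scene"):
    o=arm.camera(n); print(n,proj(o,p).round(0)); save(o,"t_%s.png"%n,None)
    u,v=proj(o,p)[0]; save(o,"t_%s.png"%n,(int(u)-50,int(v)-50,100,100),4)
a=np.hstack([cv2.imread("pics/t_side.png"),cv2.imread("pics/t_scene.png")]); cv2.imwrite("pics/t.png",a)
```

```text
[0.44236863 0.19788913 0.10852276] [ 3.14140527e+00  1.90238873e-04 -3.86253835e-01] [0.418 0.268 2.019 0.    0.854 2.375]
0.139 [[273.9 263.7]]
0.128 [[273.9 253.8]]
0.109 [[274.  239.6]]
0.04 [[274.  206.4]]
0.016 [[274.  198.7]]
0 [[274.1 194.2]]
[[-0.3761, -0.8943, -0.2424, 0.5026], [-0.9266, 0.3632, 0.0976, 0.1733], [0.0008, 0.2613, -0.9652, 0.2723], [0.0, 0.0, 0.0, 1.0]]
expected px [274. 198.] [(0.69, array([242., 162.,  71.,  74.]))]
wrist only [ 0.4418  0.1982  1.2001 -0.0025] 0.024
both [ 0.4432  0.1976  1.1886 -0.    ] 0.058
z=0 [0.4423 0.1979 1.1846] 0.0294
side [[313. 252.]]
scene [[324. 187.]]
```

View pics/t.png

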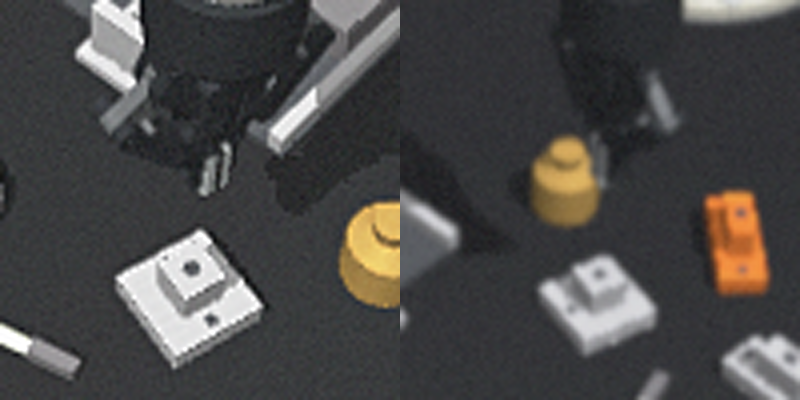

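Everything is still aligned: the TCP sits directly above the boss, and the piece has not moved. I retry, and check while closed.

Emit:
servo_tool:
  increments:
    - {"offset":[0,0,0],"angular":[0,0,0]}
    - {"offset":[0,0,0],"angular":[0,0,0]}
    - {"offset":[0,0,0],"angular":[0,0,0]}
    - {"offset":[0,0,0.03],"angular":[0,0,0]}
    - {"offset":[0,0,0.03],"angular":[0,0,0]}
  gripper: -0.3

```text
t: 10.9
ee_pos: [0.443, 0.1982, 0.0728]
tool_rot: [-3.14, -0.001, -0.386]
ft_force: [0.4, -0.9, -0.2]
gripper_width: 0.0556
grasp_force: 0.0
```

Emit:
servo_tool:
  increments:
    - {"offset":[0,0,0.03],"angular":[0,0,0]}
    - {"offset":[0,0,0.03],"angular":[0,0,0]}
    - {"offset":[0,0,0.02],"angular":[0,0,0]}
    - {"offset":[0,0,0.011],"angular":[0,0,0]}
    - {"offset":[0,0,0],"angular":[0,0,0]}

```text
t: 11.4
ee_pos: [0.442, 0.1977, 0.0175]
tool_rot: [3.141, 0.001, -0.386]
ft_force: [-0.0, 0.0, 0.4]
gripper_width: 0.0554
grasp_force: 0.0
```

Emit:
servo_tool:
  increments:
    - {"offset":[0,0,0],"angular":[0,0,0]}
    - {"offset":[0,0,0],"angular":[0,0,0]}
    - {"offset":[0,0,0],"angular":[0,0,0]}
    - {"offset":[0,0,0],"angular":[0,0,0]}
    - {"offset":[0,0,0],"angular":[0,0,0]}
  gripper: 0.3

```text
t: 11.9
ee_pos: [0.4426, 0.198, 0.0184]
tool_rot: [-3.141, -0.0, -0.386]
ft_force: [-0.1, -1.4, 0.1]
gripper_width: 0.0297
grasp_force: 0.0
```

Run:
```python
from h import *
o=arm.camera("side"); p=arm.observe()["ee_pos"]; print(p)
u,v=proj(o,p)[0]; save(o,"t5.png",(int(u)-50,int(v)-40,100,80),4)
c=arm.camera("wrist"); save(c,"t6.png",(190,150,160,128),2.5)
a=np.hstack([cv2.imread("pics/t5.png"),cv2.imread("pics/t6.png")]); cv2.imwrite("pics/t56.png",a)
```

```text
[0.44252401 0.19795691 0.01827598]
```

View pics/t56.png

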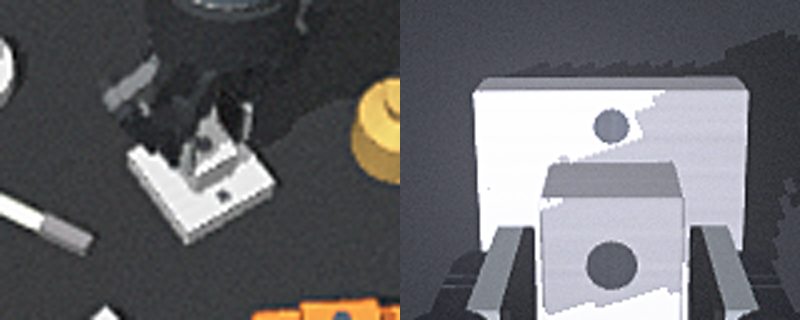

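The side and wrist crops show the fingers correctly straddling the boss. I close further in small steps.

Emit:
servo_tool:
  increments:
    - {"offset":[0,0,0],"angular":[0,0,0]}
    - {"offset":[0,0,0],"angular":[0,0,0]}
    - {"offset":[0,0,0],"angular":[0,0,0]}
    - {"offset":[0,0,0],"angular":[0,0,0]}
    - {"offset":[0,0,0],"angular":[0,0,0]}
  gripper: 0.45
  squeeze: 60

```text
t: 12.5
ee_pos: [0.4425, 0.198, 0.0182]
tool_rot: [-3.141, -0.0, -0.386]
ft_force: [-0.1, -0.8, 4.8]
gripper_width: 0.0232
grasp_force: 2.3
```

Run:
```python
from h import *
o=arm.camera("side"); p=arm.observe()["ee_pos"]; s=arm.observe(); print(p,s["gripper_width"],s["grasp_force"],s["ft_force"])
u,v=proj(o,p)[0]; save(o,"t5.png",(int(u)-50,int(v)-40,100,80),4)
c=arm.camera("wrist"); save(c,"t6.png",(190,150,160,128),2.5)
a=np.hstack([cv2.imread("pics/t5.png"),cv2.imread("pics/t6.png")]); cv2.imwrite("pics/t57.png",a)
```

```text
[0.44256414 0.19797628 0.01820331] 0.023710417690420392 2.3875955531457294 [-0.6200854  -0.15541684  4.09547615]
```

View pics/t57.png

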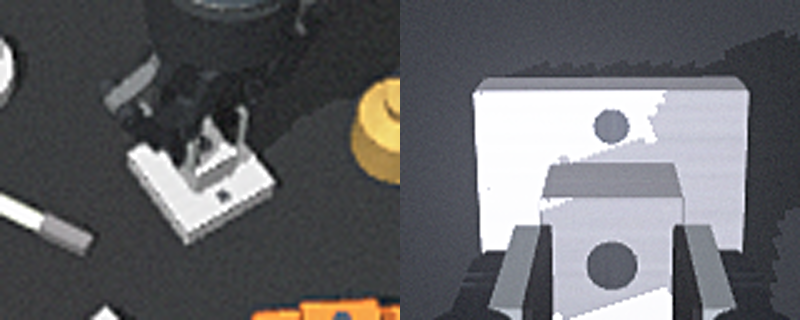

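The fingers at this height overlap the boss top, with about 5 N upward on the tool, so they are pinching over it. The fingertips seem to sit about 20 mm higher than the stated TCP. I open to about 40 mm and feel downward for the flange in small steps.

Emit:
servo_tool:
  increments:
    - {"offset":[0,0,0],"angular":[0,0,0]}
    - {"offset":[0,0,0],"angular":[0,0,0]}
    - {"offset":[0,0,0],"angular":[0,0,0]}
    - {"offset":[0,0,0.005],"angular":[0,0,0]}
    - {"offset":[0,0,0.005],"angular":[0,0,0]}
  gripper: 0.05

```text
t: 13.1
ee_pos: [0.4424, 0.1979, 0.0118]
tool_rot: [3.142, 0.0, -0.386]
ft_force: [0.8, -0.4, 0.5]
gripper_width: 0.0404
grasp_force: 0.0
```

Emit:
servo_tool:
  increments:
    - {"offset":[0,0,0.004],"angular":[0,0,0]}
    - {"offset":[0,0,0.004],"angular":[0,0,0]}
    - {"offset":[0,0,0],"angular":[0,0,0]}
    - {"offset":[0,0,0],"angular":[0,0,0]}
    - {"offset":[0,0,0],"angular":[0,0,0]}

```text
t: 13.6
ee_pos: [0.4425, 0.1979, 0.0073]
tool_rot: [-3.142, -0.0, -0.386]
ft_force: [0.5, 1.0, -0.2]
gripper_width: 0.0408
grasp_force: 0.0
```

Emit:
servo_tool:
  increments:
    - {"offset":[0,0,0.003],"angular":[0,0,0]}
    - {"offset":[0,0,0.003],"angular":[0,0,0]}
    - {"offset":[0,0,0.003],"angular":[0,0,0]}
    - {"offset":[0,0,0],"angular":[0,0,0]}
    - {"offset":[0,0,0],"angular":[0,0,0]}

```text
t: 14.1
ee_pos: [0.4423, 0.1978, 0.0018]
tool_rot: [3.141, 0.0, -0.386]
ft_force: [-1.5, 0.7, -0.0]
gripper_width: 0.0405
grasp_force: 0.0
```

Emit:
servo_tool:
  increments:
    - {"offset":[0,0,0],"angular":[0,0,0]}
    - {"offset":[0,0,0],"angular":[0,0,0]}
    - {"offset":[0,0,0],"angular":[0,0,0]}
    - {"offset":[0,0,0],"angular":[0,0,0]}
    - {"offset":[0,0,0],"angular":[0,0,0]}
  gripper: 1

```text
t: 14.6
ee_pos: [0.4426, 0.198, 0.0022]
tool_rot: [-3.141, -0.0, -0.386]
ft_force: [-1.4, -1.2, 6.4]
gripper_width: 0.0267
grasp_force: 60.0
```

Gripped at 26.7 mm with 60 N. I lift, turn and carry it over the square recess.

Emit:
servo_tool:
  increments:
    - {"offset":[0,0,-0.02],"angular":[0,0,0]}
    - {"offset":[0,0,-0.05],"angular":[0,0,0]}
    - {"offset":[0,0,-0.05],"angular":[0,0,0]}
    - {"offset":[0,0,-0.045],"angular":[0,0,0]}
    - {"offset":[0,0,0],"angular":[0,0,-0.65]}

```text
t: 15.1
ee_pos: [0.4446, 0.1988, 0.1048]
tool_rot: [-3.138, -0.005, -0.295]
ft_force: [0.3, -0.5, -3.3]
gripper_width: 0.0263
grasp_force: 59.6
```

Emit:
servo_tool:
  increments:
    - {"offset":[0,0,0],"angular":[0,0,-0.65]}
    - {"offset":[0,0,0],"angular":[0,0,-0.65]}
    - {"offset":[0.0147,0.0573,0],"angular":[0,0,0]}
    - {"offset":[0.0147,0.0573,0],"angular":[0,0,0]}
    - {"offset":[0.0147,0.0573,0],"angular":[0,0,0]}

```text
t: 15.6
ee_pos: [0.4568, 0.0914, 0.1014]
tool_rot: [-3.142, -0.0, -0.113]
ft_force: [0.7, 0.8, -1.9]
gripper_width: 0.0262
grasp_force: 59.8
```

Emit:
servo_tool:
  increments:
    - {"offset":[0.0147,0.0573,0],"angular":[0,0,0]}
    - {"offset":[0.0147,0.0573,0],"angular":[0,0,0]}
    - {"offset":[0.0147,0.0573,0],"angular":[0,0,0]}
    - {"offset":[0.0147,0.0573,0],"angular":[0,0,0]}
    - {"offset":[0.0147,0.0573,0],"angular":[0,0,0]}

```text
t: 16.1
ee_pos: [0.481, -0.0848, 0.1015]
tool_rot: [-3.142, -0.0, -0.114]
ft_force: [0.2, 1.0, -1.7]
gripper_width: 0.0265
grasp_force: 59.8
```

Emit:
servo_tool:
  increments:
    - {"offset":[0.0147,0.0573,0],"angular":[0,0,0]}
    - {"offset":[0.0147,0.0573,0],"angular":[0,0,0]}
    - {"offset":[0,0,0],"angular":[0,0,0]}
    - {"offset":[0,0,0],"angular":[0,0,0]}
    - {"offset":[0,0,0],"angular":[0,0,0]}

```text
t: 16.6
ee_pos: [0.4904, -0.1529, 0.1009]
tool_rot: [-3.141, 0.001, -0.114]
ft_force: [0.1, -0.5, -1.9]
gripper_width: 0.0266
grasp_force: 59.9
```

Run:
```python
from h import *
plan(.491,-.1534,.05,-.114)
c=arm.camera("wrist"); p=arm.observe()["ee_pos"]
g=p[:2]; m=pick("wrist","square",proj(c,[*g,p[2]+.01])[0])
if m is not None:
    # held piece: z free around TCP-.002
    f=lambda q:1-np.minimum(s:=sil(c,"square",q[0],q[1],q[2],p[2]-.002),m).sum()/np.maximum(s,m).sum()
    sx=np.array([[0,0,0],[.003,0,0],[0,.003,0],[0,0,.05]])+[g[0],g[1],-.114]
    r=minimize(f,sx[0],method="Nelder-Mead",options=dict(initial_simplex=sx,maxfev=150)); print(r.x.round(4),r.fun)
save(c,"w6.png")
```

```text
at [ 0.4904 -0.1529  0.1009] -0.1139 turn az tot 0.001 | shift tot if turned first [0.0011 0.0007 0.0849] rows 2 | if not turned [0.0011 0.0007 0.0849]
[ 0.4909 -0.1528 -0.1174] 0.23722802068316207
```

View pics/w6.png

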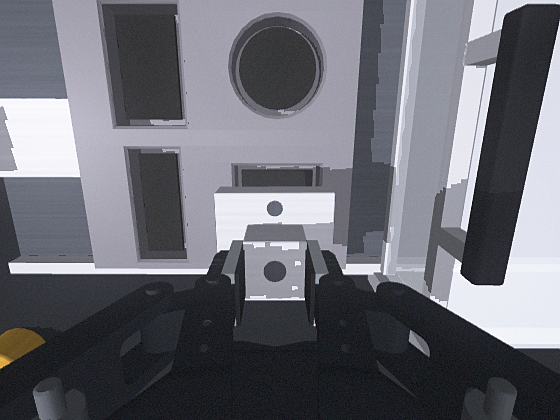

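The piece is held level in front of the square recess at (278,175), with the sash handle at (490,140) clear. Next I descend.

Emit:
servo_tool:
  increments:
    - {"offset":[0.001,0.0007,0.03],"angular":[0,0,0]}
    - {"offset":[0,0,0.03],"angular":[0,0,0]}
    - {"offset":[0,0,0.03],"angular":[0,0,0]}
    - {"offset":[0,0,0.012],"angular":[0,0,0]}
    - {"offset":[0,0,0],"angular":[0,0,0]}

```text
t: 17.2
ee_pos: [0.4908, -0.1533, 0.039]
tool_rot: [-3.141, 0.002, -0.113]
ft_force: [-0.2, -0.1, -1.9]
gripper_width: 0.0263
grasp_force: 59.9
```

Emit:
servo_tool:
  increments:
    - {"offset":[0,0,0.003],"angular":[0,0,0]}
    - {"offset":[0,0,0.003],"angular":[0,0,0]}
    - {"offset":[0,0,0.003],"angular":[0,0,0]}
    - {"offset":[0,0,0],"angular":[0,0,0]}
    - {"offset":[0,0,0],"angular":[0,0,0]}

```text
t: 17.7
ee_pos: [0.4918, -0.1543, 0.0346]
tool_rot: [3.141, -0.001, -0.114]
ft_force: [-0.4, -0.1, -2.2]
gripper_width: 0.0268
grasp_force: 38.8
```

Emit:
servo_tool:
  increments:
    - {"offset":[0,0,0.003],"angular":[0,0,0]}
    - {"offset":[0,0,0.003],"angular":[0,0,0]}
    - {"offset":[0,0,0.002],"angular":[0,0,0]}
    - {"offset":[0,0,0],"angular":[0,0,0]}
    - {"offset":[0,0,0],"angular":[0,0,0]}

```text
t: 18.2
ee_pos: [0.4915, -0.1542, 0.0294]
tool_rot: [-3.142, 0.0, -0.114]
ft_force: [-0.0, -0.2, -1.1]
gripper_width: 0.0263
grasp_force: 65.3
```

Emit:
servo_tool:
  increments:
    - {"offset":[0,0,0.003],"angular":[0,0,0]}
    - {"offset":[0,0,0.003],"angular":[0,0,0]}
    - {"offset":[0,0,0.003],"angular":[0,0,0]}
    - {"offset":[0,0,0.002],"angular":[0,0,0]}
    - {"offset":[0,0,0.002],"angular":[0,0,0]}

```text
t: 18.7
ee_pos: [0.4917, -0.1542, 0.022]
tool_rot: [3.142, -0.0, -0.114]
ft_force: [-7.0, 2.1, 27.3]
gripper_width: 0.0266
grasp_force: 68.9
```

The piece is seated and pressed with 27 N, TCP 8 mm lower as expected for flush. I release, rise and go to view the disc.

Emit:
servo_tool:
  increments:
    - {"offset":[0,0,-0.001],"angular":[0,0,0]}
    - {"offset":[0,0,0],"angular":[0,0,0]}
    - {"offset":[0,0,0],"angular":[0,0,0]}
    - {"offset":[0,0,-0.03],"angular":[0,0,0]}
    - {"offset":[0,0,-0.05],"angular":[0,0,0]}
  gripper: 0.05

```text
t: 19.2
ee_pos: [0.4899, -0.1537, 0.0691]
tool_rot: [-3.141, 0.004, -0.114]
ft_force: [1.6, -0.5, 0.2]
gripper_width: 0.0406
grasp_force: 0.0
```

Emit:
servo_tool:
  increments:
    - {"offset":[0,0,-0.08],"angular":[0,0,0]}
    - {"offset":[0,0,-0.07],"angular":[0,0,0]}
    - {"offset":[0.0066,-0.0648,0],"angular":[0,0,0]}
    - {"offset":[0.0066,-0.0648,0],"angular":[0,0,0]}
    - {"offset":[0.0066,-0.0648,0],"angular":[0,0,0]}

```text
t: 19.7
ee_pos: [0.5169, -0.0386, 0.1608]
tool_rot: [-3.142, -0.001, -0.115]
ft_force: [-0.0, -0.5, 1.0]
gripper_width: 0.0409
grasp_force: 0.0
```

Emit:
servo_tool:
  increments:
    - {"offset":[0.0066,-0.0648,0],"angular":[0,0,0]}
    - {"offset":[0.0066,-0.0648,0],"angular":[0,0,0]}
    - {"offset":[0.0066,-0.0648,0],"angular":[0,0,0]}
    - {"offset":[0.0066,-0.0648,0],"angular":[0,0,0]}
    - {"offset":[0.0066,-0.0648,0],"angular":[0,0,0]}

```text
t: 20.2
ee_pos: [0.5584, 0.1529, 0.1601]
tool_rot: [3.142, -0.0, -0.114]
ft_force: [1.3, -0.1, -0.1]
gripper_width: 0.0408
grasp_force: 0.0
```

Emit:
servo_tool:
  increments:
    - {"offset":[0.0066,-0.0648,0],"angular":[0,0,0]}
    - {"offset":[0.0066,-0.0648,0],"angular":[0,0,0]}
    - {"offset":[0,0,0],"angular":[0,0,0]}
    - {"offset":[0,0,0],"angular":[0,0,0]}
    - {"offset":[0,0,0],"angular":[0,0,0]}

```text
t: 20.7
ee_pos: [0.5746, 0.2267, 0.1599]
tool_rot: [3.141, 0.001, -0.114]
ft_force: [0.5, -0.2, 0.3]
gripper_width: 0.0404
grasp_force: 0.0
```

Run:
```python
from h import *
c,x=look("disc",(.595,.226),0)
if x is not None: plan(x[0],x[1],.0025,-.114)
```

```text
expected px [273. 165.] [(0.86, array([241., 136.,  66.,  56.]))]
wrist only [ 0.5937  0.225   0.2331 -0.0066] 0.023
both [5.951e-01 2.250e-01 4.270e-02 4.000e-04] 0.048
z=0 [0.5947 0.225  0.2253] 0.0446
at [0.575  0.2266 0.1604] -0.1152 turn az tot -0.008 | shift tot if turned first [ 0.0329 -0.0011  0.2631] rows 4 | if not turned [ 0.0329 -0.0012  0.2631]
```

Emit:
servo_tool:
  increments:
    - {"offset":[0.0085,0,0.04],"angular":[0,0,0]}
    - {"offset":[0.0085,0,0.04],"angular":[0,0,0]}
    - {"offset":[0.0085,-0.001,0.04],"angular":[0,0,0]}
    - {"offset":[0.0078,0,0.03],"angular":[0,0,0]}
    - {"offset":[0,0,0.02],"angular":[0,0,0]}

```text
t: 21.4
ee_pos: [0.5951, 0.2252, 0.0569]
tool_rot: [3.141, 0.001, -0.115]
ft_force: [0.0, 0.4, 0.3]
gripper_width: 0.0407
grasp_force: 0.0
```

Emit:
servo_tool:
  increments:
    - {"offset":[0,0,0.03],"angular":[0,0,0]}
    - {"offset":[0,0,0.03],"angular":[0,0,0]}
    - {"offset":[0,0,0.02],"angular":[0,0,0]}
    - {"offset":[0,0,0.011],"angular":[0,0,0]}
    - {"offset":[0,0,0],"angular":[0,0,0]}

```text
t: 21.9
ee_pos: [0.5946, 0.2257, 0.0031]
tool_rot: [3.141, 0.001, -0.114]
ft_force: [-1.4, -0.1, -0.1]
gripper_width: 0.0412
grasp_force: 0.0
```

Emit:
servo_tool:
  increments:
    - {"offset":[0,0,0],"angular":[0,0,0]}
    - {"offset":[0,0,0],"angular":[0,0,0]}
    - {"offset":[0,0,0],"angular":[0,0,0]}
    - {"offset":[0,0,0],"angular":[0,0,0]}
    - {"offset":[0,0,0],"angular":[0,0,0]}
  gripper: 1

```text
t: 22.4
ee_pos: [0.5956, 0.2262, 0.0046]
tool_rot: [-3.141, -0.001, -0.114]
ft_force: [-0.7, 1.0, 6.3]
gripper_width: 0.0254
grasp_force: 59.6
```

Emit:
servo_tool:
  increments:
    - {"offset":[0,0,-0.02],"angular":[0,0,0]}
    - {"offset":[0,0,-0.05],"angular":[0,0,0]}
    - {"offset":[0,0,-0.05],"angular":[0,0,0]}
    - {"offset":[0,0,-0.05],"angular":[0,0,0]}
    - {"offset":[0.0063,0.0648,0],"angular":[0,0,0]}

```text
t: 22.9
ee_pos: [0.5976, 0.1906, 0.1109]
tool_rot: [-3.137, -0.008, -0.111]
ft_force: [1.4, -1.1, -1.5]
gripper_width: 0.0257
grasp_force: 59.3
```

Emit:
servo_tool:
  increments:
    - {"offset":[0.0063,0.0648,0],"angular":[0,0,0]}
    - {"offset":[0.0063,0.0648,0],"angular":[0,0,0]}
    - {"offset":[0.0063,0.0648,0],"angular":[0,0,0]}
    - {"offset":[0.0063,0.0648,0],"angular":[0,0,0]}
    - {"offset":[0.0063,0.0648,0],"angular":[0,0,0]}

```text
t: 23.4
ee_pos: [0.5906, -0.01, 0.1063]
tool_rot: [-3.142, -0.0, -0.114]
ft_force: [0.6, -0.8, -1.4]
gripper_width: 0.0252
grasp_force: 59.3
```

Emit:
servo_tool:
  increments:
    - {"offset":[0.0063,0.0648,0],"angular":[0,0,0]}
    - {"offset":[0.0063,0.0648,0],"angular":[0,0,0]}
    - {"offset":[0.0063,0.0648,0],"angular":[0,0,0]}
    - {"offset":[0.0063,0.0648,0],"angular":[0,0,0]}
    - {"offset":[0,0,0],"angular":[0,0,0]}

```text
t: 23.9
ee_pos: [0.5881, -0.1689, 0.1063]
tool_rot: [3.14, -0.001, -0.117]
ft_force: [-0.2, -0.3, -1.5]
gripper_width: 0.0253
grasp_force: 59.4
```

Emit:
servo_tool:
  increments:
    - {"offset":[0,0,0],"angular":[0,0,0]}
    - {"offset":[0,0,0],"angular":[0,0,0]}
    - {"offset":[0,0,0],"angular":[0,0,0]}
    - {"offset":[0,0,0],"angular":[0,0,0]}
    - {"offset":[0,0,0],"angular":[0,0,0]}

```text
t: 24.4
ee_pos: [0.5884, -0.1639, 0.1057]
tool_rot: [-3.142, 0.0, -0.113]
ft_force: [-0.7, -0.1, -1.6]
gripper_width: 0.0256
grasp_force: 59.4
```

Run:
```python
from h import *
plan(.5889,-.1652,.045,-.114)
c=arm.camera("wrist"); p=arm.observe()["ee_pos"]
m=pick("wrist","disc",proj(c,[*p[:2],p[2]+.01])[0])
save(c,"w7.png")
if m is not None:
    f=lambda q:1-np.minimum(s:=sil(c,"disc",q[0],q[1],0,p[2]-.0035),m).sum()/np.maximum(s,m).sum()
    sx=np.array([[0,0],[.003,0],[0,.003]])+p[:2]; r=minimize(f,sx[0],method="Nelder-Mead",options=dict(initial_simplex=sx)); print(p[:2],r.x.round(4),r.fun)
```

```text
at [ 0.5884 -0.1639  0.1057] -0.1128 turn az tot 0.008 | shift tot if turned first [0.0011 0.0021 0.1012] rows 2 | if not turned [0.0011 0.0021 0.1012]
[ 0.58838573 -0.16402572] [ 0.5883 -0.1638] 0.2351560049519128
```

Emit:
servo_tool:
  increments:
    - {"offset":[0.001,0.0015,0.03],"angular":[0,0,0]}
    - {"offset":[0,0,0.03],"angular":[0,0,0]}
    - {"offset":[0,0,0.03],"angular":[0,0,0]}
    - {"offset":[0,0,0.014],"angular":[0,0,0]}
    - {"offset":[0,0,0],"angular":[0,0,0]}

```text
t: 25.0
ee_pos: [0.588, -0.1653, 0.0422]
tool_rot: [-3.141, 0.002, -0.114]
ft_force: [0.0, 0.1, -2.0]
gripper_width: 0.0255
grasp_force: 59.4
```

Emit:
servo_tool:
  increments:
    - {"offset":[0,0,0.003],"angular":[0,0,0]}
    - {"offset":[0,0,0.003],"angular":[0,0,0]}
    - {"offset":[0,0,0.003],"angular":[0,0,0]}
    - {"offset":[0,0,0.002],"angular":[0,0,0]}
    - {"offset":[0,0,0],"angular":[0,0,0]}

```text
t: 25.5
ee_pos: [0.5888, -0.1656, 0.0368]
tool_rot: [3.142, -0.0, -0.114]
ft_force: [0.8, 0.3, -1.9]
gripper_width: 0.0256
grasp_force: 59.4
```

Emit:
servo_tool:
  increments:
    - {"offset":[0,0,0.003],"angular":[0,0,0]}
    - {"offset":[0,0,0.003],"angular":[0,0,0]}
    - {"offset":[0,0,0.003],"angular":[0,0,0]}
    - {"offset":[0,0,0],"angular":[0,0,0]}
    - {"offset":[0,0,0],"angular":[0,0,0]}

```text
t: 26.0
ee_pos: [0.5889, -0.1656, 0.0313]
tool_rot: [-3.142, -0.0, -0.114]
ft_force: [-0.5, 1.1, -1.0]
gripper_width: 0.0256
grasp_force: 59.6
```

Emit:
servo_tool:
  increments:
    - {"offset":[0,0,0.003],"angular":[0,0,0]}
    - {"offset":[0,0,0.003],"angular":[0,0,0]}
    - {"offset":[0,0,0.003],"angular":[0,0,0]}
    - {"offset":[0,0,0.002],"angular":[0,0,0]}
    - {"offset":[0,0,0.002],"angular":[0,0,0]}

```text
t: 26.5
ee_pos: [0.5891, -0.1657, 0.0243]
tool_rot: [3.142, -0.0, -0.114]
ft_force: [-6.5, 0.9, 25.1]
gripper_width: 0.0253
grasp_force: 61.7
```

Emit:
servo_tool:
  increments:
    - {"offset":[0,0,-0.001],"angular":[0,0,0]}
    - {"offset":[0,0,0],"angular":[0,0,0]}
    - {"offset":[0,0,0],"angular":[0,0,0]}
    - {"offset":[0,0,-0.03],"angular":[0,0,0]}
    - {"offset":[0,0,-0.05],"angular":[0,0,0]}
  gripper: 0.05

```text
t: 27.0
ee_pos: [0.5871, -0.1651, 0.0704]
tool_rot: [-3.141, 0.004, -0.114]
ft_force: [0.3, -0.1, 0.2]
gripper_width: 0.0404
grasp_force: 0.0
```

Emit:
servo_tool:
  increments:
    - {"offset":[0,0,-0.08],"angular":[0,0,0]}
    - {"offset":[0,0,-0.07],"angular":[0,0,0]}
    - {"offset":[-0.0303,-0.0647,0],"angular":[0,0,0]}
    - {"offset":[-0.0303,-0.0647,0],"angular":[0,0,0]}
    - {"offset":[-0.0303,-0.0647,0],"angular":[0,0,0]}

```text
t: 27.5
ee_pos: [0.5474, -0.0427, 0.1623]
tool_rot: [-3.141, -0.001, -0.115]
ft_force: [0.4, 0.9, 0.0]
gripper_width: 0.0408
grasp_force: 0.0
```

Emit:
servo_tool:
  increments:
    - {"offset":[-0.0303,-0.0647,0],"angular":[0,0,0]}
    - {"offset":[-0.0303,-0.0647,0],"angular":[0,0,0]}
    - {"offset":[-0.0303,-0.0647,0],"angular":[0,0,0]}
    - {"offset":[-0.0303,-0.0647,0],"angular":[0,0,0]}
    - {"offset":[-0.0303,-0.0647,0],"angular":[0,0,0]}

```text
t: 28.0
ee_pos: [0.4789, 0.1609, 0.162]
tool_rot: [-3.141, -0.0, -0.114]
ft_force: [0.9, 0.5, -0.0]
gripper_width: 0.0405
grasp_force: 0.0
```

Emit:
servo_tool:
  increments:
    - {"offset":[-0.0303,-0.0647,0],"angular":[0,0,0]}
    - {"offset":[-0.0303,-0.0647,0],"angular":[0,0,0]}
    - {"offset":[-0.0303,-0.0647,0],"angular":[0,0,0]}
    - {"offset":[-0.0303,-0.0647,0],"angular":[0,0,0]}
    - {"offset":[0,0,0],"angular":[0,0,-0.88]}

```text
t: 28.5
ee_pos: [0.4237, 0.3263, 0.1621]
tool_rot: [-3.14, -0.0, 0.012]
ft_force: [0.5, -0.1, 0.1]
gripper_width: 0.0406
grasp_force: 0.0
```

Emit:
servo_tool:
  increments:
    - {"offset":[0,0,0],"angular":[0,0,-0.88]}
    - {"offset":[0,0,0],"angular":[0,0,-0.88]}
    - {"offset":[0,0,0],"angular":[0,0,-0.88]}
    - {"offset":[0,0,0],"angular":[0,0,-0.88]}
    - {"offset":[0,0,0],"angular":[0,0,-0.88]}

```text
t: 29.0
ee_pos: [0.4249, 0.322, 0.1618]
tool_rot: [-3.142, 0.0, 0.628]
ft_force: [0.7, 0.7, -0.6]
gripper_width: 0.041
grasp_force: 0.0
```

Emit:
servo_tool:
  increments:
    - {"offset":[0,0,0],"angular":[0,0,-0.88]}
    - {"offset":[0,0,0],"angular":[0,0,-0.88]}
    - {"offset":[0,0,0],"angular":[0,0,-0.88]}
    - {"offset":[0,0,0],"angular":[0,0,-0.88]}
    - {"offset":[0,0,0],"angular":[0,0,-0.88]}

```text
t: 29.5
ee_pos: [0.425, 0.3219, 0.1618]
tool_rot: [-3.141, 0.0, 1.243]
ft_force: [0.4, 0.1, -0.2]
gripper_width: 0.0405
grasp_force: 0.0
```

Emit:
servo_tool:
  increments:
    - {"offset":[0,0,0],"angular":[0,0,-0.88]}
    - {"offset":[0,0,0],"angular":[0,0,0]}
    - {"offset":[0,0,0],"angular":[0,0,0]}
    - {"offset":[0,0,0],"angular":[0,0,0]}
    - {"offset":[0,0,0],"angular":[0,0,0]}

```text
t: 30.0
ee_pos: [0.425, 0.322, 0.162]
tool_rot: [-3.142, 0.0, 1.359]
ft_force: [0.3, -0.2, -0.7]
gripper_width: 0.0404
grasp_force: 0.0
```

Run:
```python
from h import *
c,x=look("bar",(.4287,.343),1.365); save(c,"w8.png")
if x is not None: plan(x[0],x[1],.0045,x[2])
```

```text
expected px [275. 165.] [(0.79, array([288.,  86.,  38.,  92.]))]
wrist only [4.6500e-01 3.6470e-01 1.4158e+00 1.3000e-03] 0.053
z=0 [0.4652 0.3642 1.4079] 0.0466
at [0.4251 0.322  0.1621] 1.3599 turn az tot -0.344 | shift tot if turned first [0.0803 0.0546 0.2627] rows 4 | if not turned [0.0828 0.0507 0.2627]
```

Emit:
servo_tool:
  increments:
    - {"offset":[0,0,0],"angular":[0,0,-0.34]}
    - {"offset":[0.023,0.0275,0],"angular":[0,0,0]}
    - {"offset":[0.023,0.0275,0],"angular":[0,0,0]}
    - {"offset":[0,0,0],"angular":[0,0,0]}
    - {"offset":[0,0,0],"angular":[0,0,0]}

```text
t: 30.7
ee_pos: [0.4617, 0.3436, 0.1617]
tool_rot: [-3.141, 0.001, 1.408]
ft_force: [0.1, 0.3, -0.5]
gripper_width: 0.0409
grasp_force: 0.0
```

Run:
```python
from h import *
c,x=look("bar",(.465,.364),1.41); save(c,"w9.png",(140,20,280,210),2)
u,v=proj(c,[x[0],x[1],.04])[0].astype(int); print("colour",c["img"][v-10:v+30,u-4:u+5].mean((0,1)))
plan(x[0],x[1],.0045,x[2])
```

```text
expected px [275. 166.] [(0.78, array([256., 120.,  39.,  87.]))]
wrist only [ 0.4652  0.3639  1.4021 -0.0025] 0.022
both [0.4656 0.3643 1.4032 0.0017] 0.043
z=0 [0.4654 0.3643 1.401 ] 0.0287
colour [150.43333333 151.525      163.12777778]
at [0.4614 0.3434 0.162 ] 1.4079 turn az tot 0.049 | shift tot if turned first [0.0353 0.0008 0.2626] rows 4 | if not turned [0.0353 0.001  0.2626]
```

View pics/w9.png

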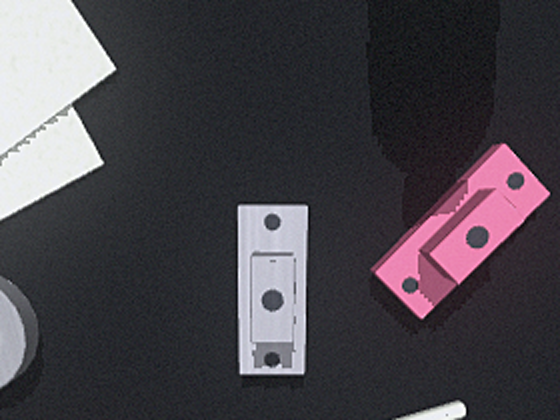

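The crop shows the grey bar at original pixel (276,165), aligned with the gripper, and the pink look-alike clear to the right. It had been knocked about 4 cm from where it was. Next I grasp it.

Emit:
servo_tool:
  increments:
    - {"offset":[0.0088,0,0.04],"angular":[0,0,0.05]}
    - {"offset":[0.0088,0,0.04],"angular":[0,0,0]}
    - {"offset":[0.0088,0.001,0.04],"angular":[0,0,0]}
    - {"offset":[0.0088,0,0.03],"angular":[0,0,0]}
    - {"offset":[0,0,0.02],"angular":[0,0,0]}

```text
t: 31.4
ee_pos: [0.4655, 0.3645, 0.0589]
tool_rot: [-3.141, 0.001, 1.401]
ft_force: [-1.2, 0.1, -0.9]
gripper_width: 0.0406
grasp_force: 0.0
```

Emit:
servo_tool:
  increments:
    - {"offset":[0,0,0.03],"angular":[0,0,0]}
    - {"offset":[0,0,0.03],"angular":[0,0,0]}
    - {"offset":[0,0,0.02],"angular":[0,0,0]}
    - {"offset":[0,0,0.011],"angular":[0,0,0]}
    - {"offset":[0,0,0],"angular":[0,0,0]}

```text
t: 31.9
ee_pos: [0.4658, 0.3642, 0.005]
tool_rot: [-3.141, 0.001, 1.401]
ft_force: [0.3, 0.3, 0.1]
gripper_width: 0.0406
grasp_force: 0.0
```

Emit:
servo_tool:
  increments:
    - {"offset":[0,0,0],"angular":[0,0,0]}
    - {"offset":[0,0,0],"angular":[0,0,0]}
    - {"offset":[0,0,0],"angular":[0,0,0]}
    - {"offset":[0,0,0],"angular":[0,0,0]}
    - {"offset":[0,0,0],"angular":[0,0,0]}
  gripper: 1

```text
t: 32.4
ee_pos: [0.4667, 0.365, 0.0064]
tool_rot: [3.141, -0.001, 1.401]
ft_force: [-3.1, -0.7, 6.0]
gripper_width: 0.0185
grasp_force: 59.6
```

Emit:
servo_tool:
  increments:
    - {"offset":[0,0,-0.02],"angular":[0,0,0]}
    - {"offset":[0,0,-0.05],"angular":[0,0,0]}
    - {"offset":[0,0,-0.05],"angular":[0,0,0]}
    - {"offset":[0,0,-0.05],"angular":[0,0,0]}
    - {"offset":[0,0,0],"angular":[0,0,0]}

```text
t: 32.9
ee_pos: [0.4685, 0.3664, 0.1122]
tool_rot: [3.137, -0.005, 1.401]
ft_force: [1.2, 0.6, -1.7]
gripper_width: 0.0183
grasp_force: 59.1
```

Run:
```python
from h import *
plan(.5017,-.0652,.106,-.114)
```

```text
at [0.4685 0.3664 0.1122] 1.401 turn az tot 10.85 | shift tot if turned first [0.1368 0.7083 0.0104] rows 9 | if not turned [-0.6996  0.1761  0.0104]
```

Emit:
servo_tool:
  increments:
    - {"offset":[0,0,0],"angular":[0,0,0.904]}
    - {"offset":[0,0,0],"angular":[0,0,0.904]}
    - {"offset":[0,0,0],"angular":[0,0,0.904]}
    - {"offset":[0,0,0],"angular":[0,0,0.904]}
    - {"offset":[0,0,0],"angular":[0,0,0.904]}

```text
t: 33.4
ee_pos: [0.4657, 0.3642, 0.1068]
tool_rot: [-3.141, 0.001, 0.765]
ft_force: [-0.6, 1.1, -0.7]
gripper_width: 0.0186
grasp_force: 59.0
```

Emit:
servo_tool:
  increments:
    - {"offset":[0,0,0],"angular":[0,0,0.904]}
    - {"offset":[0,0,0],"angular":[0,0,0.904]}
    - {"offset":[0,0,0],"angular":[0,0,0.904]}
    - {"offset":[0,0,0],"angular":[0,0,0.904]}
    - {"offset":[0,0,0],"angular":[0,0,0.904]}

```text
t: 33.9
ee_pos: [0.4657, 0.3642, 0.1068]
tool_rot: [3.141, 0.001, 0.134]
ft_force: [0.7, 0.3, -2.3]
gripper_width: 0.0181
grasp_force: 59.0
```

Emit:
servo_tool:
  increments:
    - {"offset":[0,0,0],"angular":[0,0,0.904]}
    - {"offset":[0,0,0],"angular":[0,0,0.904]}
    - {"offset":[0.0142,0.0705,0],"angular":[0,0,0]}
    - {"offset":[0.0142,0.0705,0],"angular":[0,0,0]}
    - {"offset":[0.0142,0.0705,0],"angular":[0,0,0]}

```text
t: 34.4
ee_pos: [0.4764, 0.2342, 0.1068]
tool_rot: [3.141, 0.001, -0.112]
ft_force: [1.8, 0.1, -2.0]
gripper_width: 0.0186
grasp_force: 59.2
```

Emit:
servo_tool:
  increments:
    - {"offset":[0.0142,0.0705,0],"angular":[0,0,0]}
    - {"offset":[0.0142,0.0705,0],"angular":[0,0,0]}
    - {"offset":[0.0142,0.0705,0],"angular":[0,0,0]}
    - {"offset":[0.0142,0.0705,0],"angular":[0,0,0]}
    - {"offset":[0.0142,0.0705,0],"angular":[0,0,0]}

```text
t: 34.9
ee_pos: [0.4949, 0.0189, 0.1071]
tool_rot: [3.142, 0.001, -0.114]
ft_force: [0.7, 0.2, -1.9]
gripper_width: 0.0183
grasp_force: 59.2
```

Emit:
servo_tool:
  increments:
    - {"offset":[0.0142,0.0705,0],"angular":[0,0,0]}
    - {"offset":[0.0142,0.0705,0],"angular":[0,0,0]}
    - {"offset":[0,0,0],"angular":[0,0,0]}
    - {"offset":[0,0,0],"angular":[0,0,0]}
    - {"offset":[0,0,0],"angular":[0,0,0]}

```text
t: 35.4
ee_pos: [0.5023, -0.0647, 0.1071]
tool_rot: [-3.141, 0.001, -0.114]
ft_force: [-0.1, 0.5, -1.3]
gripper_width: 0.0181
grasp_force: 59.4
```

Run:
```python
from h import *
plan(.5017,-.0652,.05,-.114)
c=arm.camera("wrist"); p=arm.observe()["ee_pos"]; save(c,"w10.png")
m=pick("wrist","bar",proj(c,[*p[:2],p[2]+.01])[0])
if m is not None:
    f=lambda q:1-np.minimum(s:=sil(c,"bar",q[0],q[1],q[2],p[2]-.006),m).sum()/np.maximum(s,m).sum()
    sx=np.array([[0,0,0],[.003,0,0],[0,.003,0],[0,0,.05]])+[p[0],p[1],-.114]; r=minimize(f,sx[0],method="Nelder-Mead",options=dict(initial_simplex=sx)); print(p[:2],r.x.round(4),r.fun)
```

```text
at [ 0.5023 -0.0647  0.1071] -0.1136 turn az tot 0.003 | shift tot if turned first [-0.0009  0.001   0.0952] rows 2 | if not turned [-0.0009  0.001   0.0952]
[ 0.5024138  -0.06433746] [ 0.5004 -0.0647 -0.094 ] 0.19896501544776513
```

Emit:
servo_tool:
  increments:
    - {"offset":[-0.0009,0.001,0.03],"angular":[0,0,0]}
    - {"offset":[0,0,0.03],"angular":[0,0,0]}
    - {"offset":[0,0,0.03],"angular":[0,0,0]}
    - {"offset":[0,0,0.01],"angular":[0,0,0]}
    - {"offset":[0,0,0],"angular":[0,0,0]}

```text
t: 36.0
ee_pos: [0.5016, -0.065, 0.0468]
tool_rot: [-3.142, 0.002, -0.112]
ft_force: [1.0, 0.1, -2.3]
gripper_width: 0.0182
grasp_force: 59.4
```

Emit:
servo_tool:
  increments:
    - {"offset":[0,0,0.003],"angular":[0,0,0]}
    - {"offset":[0,0,0.003],"angular":[0,0,0]}
    - {"offset":[0,0,0.003],"angular":[0,0,0]}
    - {"offset":[0,0,0.002],"angular":[0,0,0]}
    - {"offset":[0,0,0],"angular":[0,0,0]}

```text
t: 36.5
ee_pos: [0.5023, -0.0659, 0.0409]
tool_rot: [-3.142, -0.0, -0.114]
ft_force: [0.2, -0.0, -1.5]
gripper_width: 0.018
grasp_force: 59.4
```

Emit:
servo_tool:
  increments:
    - {"offset":[0,0,0.003],"angular":[0,0,0]}
    - {"offset":[0,0,0.003],"angular":[0,0,0]}
    - {"offset":[0,0,0.003],"angular":[0,0,0]}
    - {"offset":[0,0,0.002],"angular":[0,0,0]}
    - {"offset":[0,0,0],"angular":[0,0,0]}

```text
t: 37.0
ee_pos: [0.5022, -0.0659, 0.0342]
tool_rot: [-3.142, 0.0, -0.114]
ft_force: [0.4, 0.1, -2.5]
gripper_width: 0.0179
grasp_force: 59.4
```

Emit:
servo_tool:
  increments:
    - {"offset":[0,0,0.003],"angular":[0,0,0]}
    - {"offset":[0,0,0.003],"angular":[0,0,0]}
    - {"offset":[0,0,0.003],"angular":[0,0,0]}
    - {"offset":[0,0,0.002],"angular":[0,0,0]}
    - {"offset":[0,0,0.002],"angular":[0,0,0]}

```text
t: 37.5
ee_pos: [0.5023, -0.0659, 0.0264]
tool_rot: [-3.142, 0.0, -0.114]
ft_force: [-1.8, 0.4, 3.9]
gripper_width: 0.0183
grasp_force: 60.2
```

Emit:
servo_tool:
  increments:
    - {"offset":[0,0,0.002],"angular":[0,0,0]}
    - {"offset":[0,0,0.002],"angular":[0,0,0]}
    - {"offset":[0,0,0],"angular":[0,0,0]}
    - {"offset":[0,0,0],"angular":[0,0,0]}
    - {"offset":[0,0,0],"angular":[0,0,0]}

```text
t: 38.0
ee_pos: [0.5026, -0.0658, 0.026]
tool_rot: [-3.142, -0.001, -0.114]
ft_force: [-9.3, 2.7, 33.5]
gripper_width: 0.0185
grasp_force: 64.0
```

All three parts stopped hard at the flush level: each TCP is 20 mm above its table grasp height. I release and rise to view the sash handle.

Emit:
servo_tool:
  increments:
    - {"offset":[0,0,-0.003],"angular":[0,0,0]}
    - {"offset":[0,0,0],"angular":[0,0,0]}
    - {"offset":[0,0,0],"angular":[0,0,0]}
    - {"offset":[0,0,-0.03],"angular":[0,0,0]}
    - {"offset":[0,0,-0.05],"angular":[0,0,0]}
  gripper: 0.05

```text
t: 38.5
ee_pos: [0.5006, -0.0657, 0.0725]
tool_rot: [-3.142, 0.004, -0.114]
ft_force: [0.5, 0.5, 0.6]
gripper_width: 0.0407
grasp_force: 0.0
```

Emit:
servo_tool:
  increments:
    - {"offset":[0,0,-0.08],"angular":[0,0,0]}
    - {"offset":[0,0,-0.08],"angular":[0,0,0]}
    - {"offset":[0,0,-0.08],"angular":[0,0,0]}
    - {"offset":[0,0,-0.08],"angular":[0,0,0]}
    - {"offset":[0,0.05,0],"angular":[0,0,0]}

```text
t: 39.0
ee_pos: [0.5027, -0.0948, 0.2723]
tool_rot: [-3.141, -0.011, -0.111]
ft_force: [0.8, -0.9, 0.3]
gripper_width: 0.0406
grasp_force: 0.0
```

Emit:
servo_tool:
  increments:
    - {"offset":[0,0.06,0],"angular":[0,0,0]}
    - {"offset":[0,0.06,0],"angular":[0,0,0]}
    - {"offset":[0,0,0],"angular":[0,0,0]}
    - {"offset":[0,0,0],"angular":[0,0,0]}
    - {"offset":[0,0,0],"angular":[0,0,0]}

```text
t: 39.5
ee_pos: [0.4906, -0.1666, 0.2655]
tool_rot: [-3.141, 0.001, -0.114]
ft_force: [-1.0, 0.5, -0.2]
gripper_width: 0.0405
grasp_force: 0.0
```

Run:
```python
from h import *
import pickle
c=arm.camera("wrist"); pickle.dump(c,open("w11.pkl","wb")); save(c,"w11.png",s=1.4); s=arm.observe(); print(s["ee_pos"],s["tool_rot"])
u,v=proj(c,[.527,-.243,.138])[0]; print("exp",u,v, proj(c,[.5677,.0841,.056]))
g=cv2.cvtColor(c["img"],cv2.COLOR_RGB2GRAY)
for th in(40,55,70):
  n,l,st,ce=cv2.connectedComponentsWithStats((g<th).astype(np.uint8))
  for i in range(1,n):
    if st[i,4]>300 and np.hypot(*(ce[i]-[u,v]))<60:
      ys,xs=np.where(l==i); W=ray(c,np.c_[xs,ys],.138)[:,:2]; print(th,st[i],ce[i].round(1),W.mean(0).round(4),np.round(cv2.minAreaRect((W*1000).astype(np.float32))[1],1),cv2.minAreaRect((W*1000).astype(np.float32))[0::2])
```

```text
[ 0.49071193 -0.16637395  0.26556436] [-3.14115262e+00  5.13016517e-04 -1.13020424e-01]
exp 353.54732369130807 141.4200086956298 [[ 51.77407521 133.23264433]]
55 [351  74  17 125 368] [356.7 141.1] [ 0.526  -0.2458] [ 15. 110.] ((528.432861328125, -248.2842559814453), 87.16319274902344)
70 [ 350   47   27  161 2157] [362.5 134. ] [ 0.5318 -0.2512] [ 15.8 140.3] ((534.2781982421875, -251.64059448242188), 83.38533782958984)
```

View pics/w11.png

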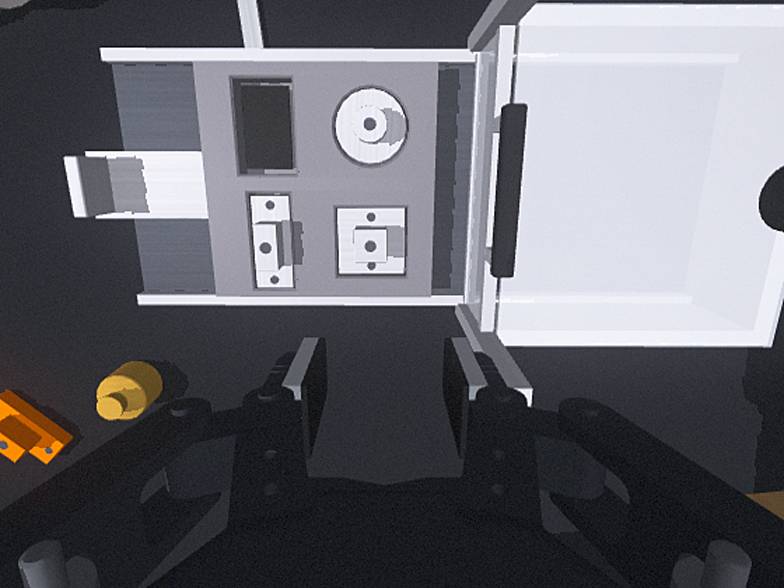

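The wrist view shows the disc, square and bar all seated flush. The sash handle runs from about (368,74) to (360,197) in original pixels.

Run:
```python
from h import *
import pickle
c=pickle.load(open("w11.pkl","rb"))
W=ray(c,np.array([[503,103],[527,104],[515,277],[492,275]])/1.4,.138); print((W*1000).round(1)[:,:2],W.mean(0).round(4))
g=cv2.cvtColor(c["img"],cv2.COLOR_RGB2GRAY); print(g[120,340:385],g[155,335:380])
for n in("scene","side"):
    o=arm.camera(n); p=proj(o,[.527,-.246,.132])[0]; x,y=p.astype(int); G=cv2.cvtColor(o["img"],cv2.COLOR_RGB2GRAY)
    nn,l,st,ce=cv2.connectedComponentsWithStats((G[y-25:y+25,x-35:x+35]<60).astype(np.uint8)); 
    print(n,p,[(ce[i]+[x-35,y-25],st[i,4]) for i in range(1,nn) if st[i,4]>30])
    if n=="scene": sc=o
    else: si=o
```

```text
[[ 584.  -250.6]
 [ 581.7 -265.3]
 [ 472.5 -254. ]
 [ 475.7 -238.6]] [ 0.5285 -0.2521  0.138 ]
[164 170 170 167 176 142 146 141 143 131 160 241 231 236 254  65  44  48
  56  59  62  57  59  65  62  63  66  59  62  65  60  52  39 182 235 226
 225 224 224 224 226 227 223 224 223] [247 218 189 167 163 170 171 172 137 144 144 139 135 190 239 231 238 199
  27  44  54  56  59  65  62  61  64  59  67  65  65  62  59  63  43 196
 238 228 225 226 225 224 226 227 226]
scene [187.24030402 134.23171836] [(array([206.07228916, 112.19277108]), np.int32(83)), (array([184.65979381, 133.1443299 ]), np.int32(97))]
side [377.29247873 120.50930449] [(array([351.10344828,  98.24137931]), np.int32(58)), (array([377.83091787, 118.1884058 ]), np.int32(207))]
```

Emit:
servo_tool:
  increments:
    - {"offset":[0.0265,0.0451,0],"angular":[0,0,0]}
    - {"offset":[0.0265,0.0451,0],"angular":[0,0,0]}
    - {"offset":[0.0265,0.0451,0],"angular":[0,0,0]}
    - {"offset":[0,0,0.03],"angular":[0,0,0]}
    - {"offset":[0,0,0.05],"angular":[0,0,0]}

```text
t: 40.15
ee_pos: [0.5307, -0.2541, 0.2189]
tool_rot: [3.14, -0.004, -0.114]
ft_force: [-0.1, 0.8, -0.5]
gripper_width: 0.0408
grasp_force: 0.0
```

Emit:
servo_tool:
  increments:
    - {"offset":[0,0,0.05],"angular":[0,0,0]}
    - {"offset":[0,0,0.04],"angular":[0,0,0]}
    - {"offset":[0,0,0.03],"angular":[0,0,0]}
    - {"offset":[0,0,0],"angular":[0,0,0]}
    - {"offset":[0,0,0],"angular":[0,0,0]}

```text
t: 40.65
ee_pos: [0.5292, -0.2528, 0.1462]
tool_rot: [-3.141, 0.0, -0.113]
ft_force: [1.2, -0.6, 1.5]
gripper_width: 0.0409
grasp_force: 0.0
```

Emit:
servo_tool:
  increments:
    - {"offset":[0,0,0.02],"angular":[0,0,0]}
    - {"offset":[0,0,0.02],"angular":[0,0,0]}
    - {"offset":[0,0,0.02],"angular":[0,0,0]}
    - {"offset":[0,0,0.016],"angular":[0,0,0]}
    - {"offset":[0,0,0],"angular":[0,0,0]}

```text
t: 41.15
ee_pos: [0.5278, -0.2528, 0.0984]
tool_rot: [-3.141, 0.003, -0.114]
ft_force: [0.6, 0.9, 0.5]
gripper_width: 0.0405
grasp_force: 0.0
```

Emit:
servo_tool:
  increments:
    - {"offset":[0,0,0],"angular":[0,0,0]}
    - {"offset":[0,0,0],"angular":[0,0,0]}
    - {"offset":[0,0,0],"angular":[0,0,0]}
    - {"offset":[0,0,0],"angular":[0,0,0]}
    - {"offset":[0,0,0],"angular":[0,0,0]}
  gripper: 1
  squeeze: 60

```text
t: 41.65
ee_pos: [0.5293, -0.2517, 0.1005]
tool_rot: [-3.139, -0.0, -0.114]
ft_force: [2.3, 8.0, -1.2]
gripper_width: 0.0125
grasp_force: 59.9
```

The handle is gripped. I raise the sash.

Emit:
servo_tool:
  increments:
    - {"offset":[0,0,-0.01],"angular":[0,0,0]}
    - {"offset":[0,0,-0.015],"angular":[0,0,0]}
    - {"offset":[0,0,-0.018],"angular":[0,0,0]}
    - {"offset":[0,0,-0.018],"angular":[0,0,0]}
    - {"offset":[0,0,-0.018],"angular":[0,0,0]}

```text
t: 42.15
ee_pos: [0.5292, -0.2517, 0.1477]
tool_rot: [-3.139, -0.0, -0.114]
ft_force: [4.0, 7.3, -8.6]
gripper_width: 0.0128
grasp_force: 59.1
```

Emit:
servo_tool:
  increments:
    - {"offset":[0,0,-0.018],"angular":[0,0,0]}
    - {"offset":[0,0,-0.018],"angular":[0,0,0]}
    - {"offset":[0,0,-0.016],"angular":[0,0,0]}
    - {"offset":[0,0,-0.01],"angular":[0,0,0]}
    - {"offset":[0,0,0],"angular":[0,0,0]}

```text
t: 42.65
ee_pos: [0.5292, -0.2517, 0.1858]
tool_rot: [-3.139, -0.001, -0.114]
ft_force: [1.0, 7.9, 2.2]
gripper_width: 0.0123
grasp_force: 60.4
```

The sash is up by about 85 mm. I release and rise, and check the sash and the pallet handle position.

Emit:
servo_tool:
  increments:
    - {"offset":[0,0,0],"angular":[0,0,0]}
    - {"offset":[0,0,0],"angular":[0,0,0]}
    - {"offset":[0,0,0],"angular":[0,0,0]}
    - {"offset":[0,0,-0.03],"angular":[0,0,0]}
    - {"offset":[0,0,-0.05],"angular":[0,0,0]}
  gripper: 0.05

```text
t: 43.15
ee_pos: [0.5276, -0.2529, 0.2316]
tool_rot: [-3.141, 0.004, -0.114]
ft_force: [0.3, -0.9, 0.2]
gripper_width: 0.0405
grasp_force: 0.0
```

Emit:
servo_tool:
  increments:
    - {"offset":[0,0,-0.05],"angular":[0,0,0]}
    - {"offset":[0,0,-0.03],"angular":[0,0,0]}
    - {"offset":[0,-0.0625,0],"angular":[0,0,0]}
    - {"offset":[0,-0.0625,0],"angular":[0,0,0]}
    - {"offset":[0,-0.0625,0],"angular":[0,0,0]}

```text
t: 43.65
ee_pos: [0.5417, -0.1408, 0.2813]
tool_rot: [3.141, -0.001, -0.115]
ft_force: [0.4, -1.2, 0.1]
gripper_width: 0.0407
grasp_force: 0.0
```

Emit:
servo_tool:
  increments:
    - {"offset":[0,-0.0625,0],"angular":[0,0,0]}
    - {"offset":[0,-0.0625,0],"angular":[0,0,0]}
    - {"offset":[0,-0.0625,0],"angular":[0,0,0]}
    - {"offset":[0,-0.0625,0],"angular":[0,0,0]}
    - {"offset":[0,-0.0625,0],"angular":[0,0,0]}

```text
t: 44.15
ee_pos: [0.563, 0.0461, 0.2811]
tool_rot: [3.141, -0.001, -0.114]
ft_force: [0.2, -0.2, -0.1]
gripper_width: 0.0405
grasp_force: 0.0
```

Emit:
servo_tool:
  increments:
    - {"offset":[0,-0.0625,0],"angular":[0,0,0]}
    - {"offset":[0,0,0.05],"angular":[0,0,0]}
    - {"offset":[0,0,0.08],"angular":[0,0,0]}
    - {"offset":[0,0,0.05],"angular":[0,0,0]}
    - {"offset":[0,0,0],"angular":[0,0,0]}

```text
t: 44.65
ee_pos: [0.5642, 0.0816, 0.1689]
tool_rot: [3.14, 0.007, -0.114]
ft_force: [-0.6, 0.3, 0.6]
gripper_width: 0.0402
grasp_force: 0.0
```

Run:
```python
from h import *
import pickle
c=pickle.load(open("w11.pkl","rb"))
W=ray(c,np.array([[65,157],[78,156],[87,217],[73,218]])/1.4,.056); print("old",W.mean(0).round(4))
c=arm.camera("wrist"); pickle.dump(c,open("w12.pkl","wb")); p=arm.observe()["ee_pos"]; save(c,"w12.png",s=1.4)
print(p,proj(c,[.5677,.0841,.056]),proj(c,[.5677,.0841,.014]))
g=cv2.cvtColor(c["img"],cv2.COLOR_RGB2GRAY)
o=arm.camera("side"); q=proj(o,[.5287,-.2525,.217])[0].astype(int); print("side sash handle px if raised",q,o["img"][q[1]-2:q[1]+3,q[0]-2:q[0]+3].mean())
```

```text
old [0.5666 0.0816 0.056 ]
[0.56600205 0.08174903 0.17162327] [[270.97982    188.77964153]] [[271.32326239 179.67612978]]
side sash handle px if raised [384  92] 37.54666666666667
```

View pics/w12.png

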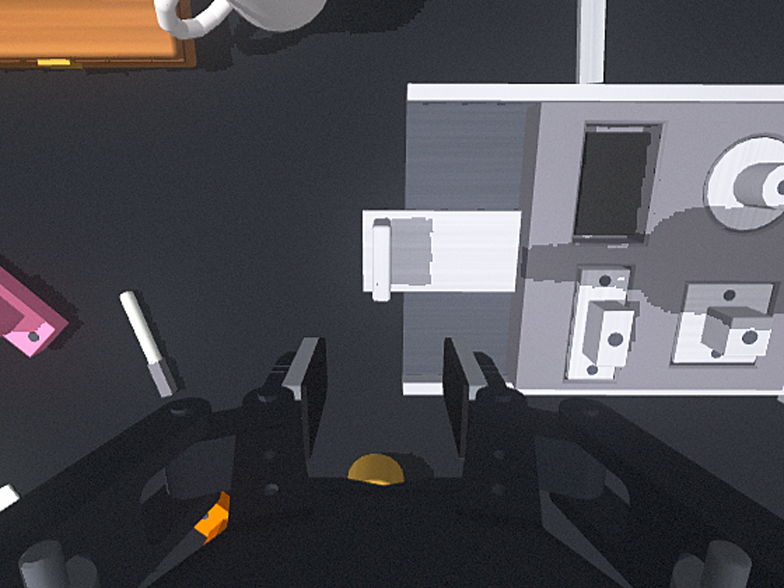

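The view (the 14th picture) shows the pallet handle at original pixel (272,186), centred between the fingers, and the parts flush. Next I grip it.

Emit:
servo_tool:
  increments:
    - {"offset":[0.006,-0.003,0.03],"angular":[0,0,0]}
    - {"offset":[0,0,0.05],"angular":[0,0,0]}
    - {"offset":[0,0,0.05],"angular":[0,0,0]}
    - {"offset":[0,0,0.04],"angular":[0,0,0]}
    - {"offset":[0,0,0.02],"angular":[0,0,0]}

```text
t: 45.25
ee_pos: [0.5719, 0.0833, 0.0593]
tool_rot: [-3.141, -0.001, -0.114]
ft_force: [-0.3, -0.1, -0.3]
gripper_width: 0.0405
grasp_force: 0.0
```

Emit:
servo_tool:
  increments:
    - {"offset":[0,0,0.02],"angular":[0,0,0]}
    - {"offset":[0,0,0.02],"angular":[0,0,0]}
    - {"offset":[0,0,0.02],"angular":[0,0,0]}
    - {"offset":[0,0,0.012],"angular":[0,0,0]}
    - {"offset":[0,0,0],"angular":[0,0,0]}

```text
t: 45.75
ee_pos: [0.5703, 0.0833, 0.0148]
tool_rot: [3.141, 0.001, -0.114]
ft_force: [0.0, 0.4, 1.2]
gripper_width: 0.0406
grasp_force: 0.0
```

Emit:
servo_tool:
  increments:
    - {"offset":[0,0,0],"angular":[0,0,0]}
    - {"offset":[0,0,0],"angular":[0,0,0]}
    - {"offset":[0,0,0],"angular":[0,0,0]}
    - {"offset":[0,0,0],"angular":[0,0,0]}
    - {"offset":[0,0,0],"angular":[0,0,0]}
  gripper: 1
  squeeze: 40

```text
t: 46.25
ee_pos: [0.5713, 0.0833, 0.0163]
tool_rot: [-3.142, -0.001, -0.114]
ft_force: [-0.6, -2.5, 6.5]
gripper_width: 0.0112
grasp_force: 40.4
```

Emit:
servo_tool:
  increments:
    - {"offset":[0,0.005,-0.002],"angular":[0,0,0]}
    - {"offset":[0,0.01,0],"angular":[0,0,0]}
    - {"offset":[0,0.02,0],"angular":[0,0,0]}
    - {"offset":[0,0.02,0],"angular":[0,0,0]}
    - {"offset":[0,0.02,0],"angular":[0,0,0]}

```text
t: 46.75
ee_pos: [0.5656, 0.0392, 0.0166]
tool_rot: [-3.14, 0.0, -0.114]
ft_force: [1.1, 5.4, -3.5]
gripper_width: 0.0113
grasp_force: 39.4
```

Emit:
servo_tool:
  increments:
    - {"offset":[0,0.02,0],"angular":[0,0,0]}
    - {"offset":[0,0.02,0],"angular":[0,0,0]}
    - {"offset":[0,0.02,0],"angular":[0,0,0]}
    - {"offset":[0,0.02,0],"angular":[0,0,0]}
    - {"offset":[0,0.02,0],"angular":[0,0,0]}

```text
t: 47.25
ee_pos: [0.5587, -0.0205, 0.0165]
tool_rot: [-3.14, 0.001, -0.114]
ft_force: [0.6, 5.0, -2.9]
gripper_width: 0.0113
grasp_force: 39.4
```

Emit:
servo_tool:
  increments:
    - {"offset":[0,0.02,0],"angular":[0,0,0]}
    - {"offset":[0,0.02,0],"angular":[0,0,0]}
    - {"offset":[0,0.02,0],"angular":[0,0,0]}
    - {"offset":[0,0.02,0],"angular":[0,0,0]}
    - {"offset":[0,0.02,0],"angular":[0,0,0]}

```text
t: 47.75
ee_pos: [0.5517, -0.0801, 0.0164]
tool_rot: [-3.14, 0.001, -0.114]
ft_force: [1.3, 5.9, -4.3]
gripper_width: 0.0109
grasp_force: 39.4
```

Emit:
servo_tool:
  increments:
    - {"offset":[0,0.02,0],"angular":[0,0,0]}
    - {"offset":[0,0.02,0],"angular":[0,0,0]}
    - {"offset":[0,0.02,0],"angular":[0,0,0]}
    - {"offset":[0,0.02,0],"angular":[0,0,0]}
    - {"offset":[0,0.01,0],"angular":[0,0,0]}

```text
t: 48.25
ee_pos: [0.5454, -0.1341, 0.0164]
tool_rot: [-3.141, 0.001, -0.114]
ft_force: [0.9, 6.2, -3.5]
gripper_width: 0.0111
grasp_force: 39.6
```

Emit:
servo_tool:
  increments:
    - {"offset":[0,0.012,0],"angular":[0,0,0]}
    - {"offset":[0,0.012,0],"angular":[0,0,0]}
    - {"offset":[0,0.01,0],"angular":[0,0,0]}
    - {"offset":[0,0.008,0],"angular":[0,0,0]}
    - {"offset":[0,0.006,0],"angular":[0,0,0]}

```text
t: 48.75
ee_pos: [0.5423, -0.1623, 0.0165]
tool_rot: [-3.141, 0.001, -0.114]
ft_force: [0.9, 4.8, -3.8]
gripper_width: 0.0114
grasp_force: 39.5
```

Emit:
servo_tool:
  increments:
    - {"offset":[0,0.005,0],"angular":[0,0,0]}
    - {"offset":[0,0.004,0],"angular":[0,0,0]}
    - {"offset":[0,0.003,0],"angular":[0,0,0]}
    - {"offset":[0,0,0],"angular":[0,0,0]}
    - {"offset":[0,0,0],"angular":[0,0,0]}

```text
t: 49.25
ee_pos: [0.5416, -0.1696, 0.0166]
tool_rot: [-3.141, 0.001, -0.114]
ft_force: [-0.6, 4.8, -3.5]
gripper_width: 0.0106
grasp_force: 39.5
```

Emit:
servo_tool:
  increments:
    - {"offset":[0,0.003,0],"angular":[0,0,0]}
    - {"offset":[0,0.003,0],"angular":[0,0,0]}
    - {"offset":[0,0,0],"angular":[0,0,0]}
    - {"offset":[0,0,0],"angular":[0,0,0]}
    - {"offset":[0,0,0],"angular":[0,0,0]}

```text
t: 49.75
ee_pos: [0.5418, -0.1706, 0.0167]
tool_rot: [-3.138, 0.001, -0.115]
ft_force: [3.3, 20.6, -4.2]
gripper_width: 0.0112
grasp_force: 39.9
```

Emit:
servo_tool:
  increments:
    - {"offset":[0,0.002,0],"angular":[0,0,0]}
    - {"offset":[0,0.002,0],"angular":[0,0,0]}
    - {"offset":[0,0,0],"angular":[0,0,0]}
    - {"offset":[0,0,0],"angular":[0,0,0]}
    - {"offset":[0,0,0],"angular":[0,0,0]}

```text
t: 50.25
ee_pos: [0.5418, -0.1707, 0.0167]
tool_rot: [-3.135, 0.001, -0.116]
ft_force: [7.1, 35.3, -2.2]
gripper_width: 0.0109
grasp_force: 40.2
```

The pallet is at the back stop (35 N, position as computed). I release and rise.

Emit:
servo_tool:
  increments:
    - {"offset":[0,-0.006,0],"angular":[0,0,0]}
    - {"offset":[0,0,0],"angular":[0,0,0]}
    - {"offset":[0,0,0],"angular":[0,0,0]}
    - {"offset":[0,0,0],"angular":[0,0,0]}
    - {"offset":[0,0,-0.03],"angular":[0,0,0]}
  gripper: 0.05

```text
t: 50.75
ee_pos: [0.5401, -0.1725, 0.0334]
tool_rot: [-3.141, 0.003, -0.114]
ft_force: [0.0, -0.3, 0.8]
gripper_width: 0.0405
grasp_force: 0.0
```

Emit:
servo_tool:
  increments:
    - {"offset":[0,0,-0.08],"angular":[0,0,0]}
    - {"offset":[0,0,-0.08],"angular":[0,0,0]}
    - {"offset":[0,0,-0.08],"angular":[0,0,0]}
    - {"offset":[0,0,-0.08],"angular":[0,0,0]}
    - {"offset":[0,0,-0.08],"angular":[0,0,0]}

```text
t: 51.25
ee_pos: [0.5413, -0.1728, 0.2772]
tool_rot: [3.141, -0.001, -0.114]
ft_force: [1.1, -0.1, -0.1]
gripper_width: 0.0406
grasp_force: 0.0
```

Emit:
servo_tool:
  increments:
    - {"offset":[0,0,0],"angular":[0,0,0]}
    - {"offset":[0,0,0],"angular":[0,0,0]}
    - {"offset":[0,0,0],"angular":[0,0,0]}
    - {"offset":[0,0,0],"angular":[0,0,0]}
    - {"offset":[0,0,0],"angular":[0,0,0]}

```text
t: 51.75
ee_pos: [0.5411, -0.1722, 0.2734]
tool_rot: [-3.141, 0.002, -0.114]
ft_force: [0.2, 0.1, 0.7]
gripper_width: 0.0406
grasp_force: 0.0
```

Run:
```python
from h import *
plan(.5290,-.2520,.1858,-.114)
o=arm.camera("side"); sc=arm.camera("scene")
for c in(o,sc):
    for z in(.132,.2,.217): 
        q=proj(c,[.5287,-.2525,z])[0].astype(int); print(z,q,c["img"][q[1]-1:q[1]+2,q[0]-1:q[0]+2].mean().round())
    print(proj(c,[.5287+.082*.1138,-.2525+.082*.9935,.056]).round(),"handle")
save(o,"s9.png",(300,70,120,120),4)
```

```text
at [ 0.5411 -0.1722  0.2734] -0.1137 turn az tot 0.002 | shift tot if turned first [-0.0049  0.1344  0.1461] rows 3 | if not turned [-0.0049  0.1344  0.1461]
0.132 [377 119] 226.0
0.2 [382  97] 236.0
0.217 [384  92] 20.0
[[356. 155.]] handle
0.132 [185 133] 212.0
0.2 [181 114] 219.0
0.217 [180 109] 37.0
[[205. 165.]] handle
```

Emit:
servo_tool:
  increments:
    - {"offset":[-0.0016,0.0445,0],"angular":[0,0,0]}
    - {"offset":[-0.0016,0.0445,0],"angular":[0,0,0]}
    - {"offset":[-0.0016,0.0445,0],"angular":[0,0,0]}
    - {"offset":[0,0,0],"angular":[0,0,0]}
    - {"offset":[0,0,0],"angular":[0,0,0]}

```text
t: 52.35
ee_pos: [0.5296, -0.2517, 0.2744]
tool_rot: [-3.141, 0.001, -0.115]
ft_force: [-0.9, 0.7, 0.3]
gripper_width: 0.0407
grasp_force: 0.0
```

Emit:
servo_tool:
  increments:
    - {"offset":[0,0,0.03],"angular":[0,0,0]}
    - {"offset":[0,0,0.04],"angular":[0,0,0]}
    - {"offset":[0,0,0.04],"angular":[0,0,0]}
    - {"offset":[0,0,0.036],"angular":[0,0,0]}
    - {"offset":[0,0,0],"angular":[0,0,0]}

```text
t: 52.85
ee_pos: [0.5281, -0.2496, 0.1844]
tool_rot: [-3.14, 0.005, -0.113]
ft_force: [-0.8, 0.7, 0.8]
gripper_width: 0.0403
grasp_force: 0.0
```

Emit:
servo_tool:
  increments:
    - {"offset":[0,0,0],"angular":[0,0,0]}
    - {"offset":[0,0,0],"angular":[0,0,0]}
    - {"offset":[0,0,0],"angular":[0,0,0]}
    - {"offset":[0,0,0],"angular":[0,0,0]}
    - {"offset":[0,0,0],"angular":[0,0,0]}
  gripper: 1
  squeeze: 60

```text
t: 53.35
ee_pos: [0.5306, -0.2518, 0.1883]
tool_rot: [3.141, -0.002, -0.114]
ft_force: [1.8, 0.9, 2.8]
gripper_width: 0.0126
grasp_force: 61.2
```

Emit:
servo_tool:
  increments:
    - {"offset":[0,0,0.01],"angular":[0,0,0]}
    - {"offset":[0,0,0.018],"angular":[0,0,0]}
    - {"offset":[0,0,0.02],"angular":[0,0,0]}
    - {"offset":[0,0,0.02],"angular":[0,0,0]}
    - {"offset":[0,0,0.02],"angular":[0,0,0]}

```text
t: 53.85
ee_pos: [0.5305, -0.2518, 0.1334]
tool_rot: [3.141, -0.001, -0.114]
ft_force: [6.2, -0.1, 3.8]
gripper_width: 0.0125
grasp_force: 61.3
```

Emit:
servo_tool:
  increments:
    - {"offset":[0,0,0.02],"angular":[0,0,0]}
    - {"offset":[0,0,0.015],"angular":[0,0,0]}
    - {"offset":[0,0,0.01],"angular":[0,0,0]}
    - {"offset":[0,0,0.006],"angular":[0,0,0]}
    - {"offset":[0,0,0.003],"angular":[0,0,0]}

```text
t: 54.35
ee_pos: [0.5305, -0.2518, 0.101]
tool_rot: [3.141, -0.001, -0.114]
ft_force: [6.1, -0.4, 2.9]
gripper_width: 0.0123
grasp_force: 61.2
```

Emit:
servo_tool:
  increments:
    - {"offset":[0,0,0.001],"angular":[0,0,0]}
    - {"offset":[0,0,0.001],"angular":[0,0,0]}
    - {"offset":[0,0,0],"angular":[0,0,0]}
    - {"offset":[0,0,0],"angular":[0,0,0]}
    - {"offset":[0,0,0],"angular":[0,0,0]}

```text
t: 54.85
ee_pos: [0.5305, -0.2518, 0.1]
tool_rot: [3.141, -0.001, -0.114]
ft_force: [5.4, -0.6, 0.9]
gripper_width: 0.0123
grasp_force: 61.1
```

Emit:
servo_tool:
  increments:
    - {"offset":[0,0,0.002],"angular":[0,0,0]}
    - {"offset":[0,0,0.002],"angular":[0,0,0]}
    - {"offset":[0,0,0.001],"angular":[0,0,0]}
    - {"offset":[0,0,0],"angular":[0,0,0]}
    - {"offset":[0,0,0],"angular":[0,0,0]}

```text
t: 55.35
ee_pos: [0.5307, -0.2518, 0.0996]
tool_rot: [3.141, -0.002, -0.114]
ft_force: [-2.7, 3.9, 27.6]
gripper_width: 0.0126
grasp_force: 64.3
```

Emit:
servo_tool:
  increments:
    - {"offset":[0,0,0.001],"angular":[0,0,0]}
    - {"offset":[0,0,0.001],"angular":[0,0,0]}
    - {"offset":[0,0,0.001],"angular":[0,0,0]}
    - {"offset":[0,0,0],"angular":[0,0,0]}
    - {"offset":[0,0,0],"angular":[0,0,0]}

```text
t: 55.85
ee_pos: [0.5307, -0.2519, 0.0995]
tool_rot: [3.141, -0.002, -0.114]
ft_force: [-8.7, 6.1, 44.0]
gripper_width: 0.0122
grasp_force: 66.6
```

The sash is at its stop. I release gently and rise clear.

Emit:
servo_tool:
  increments:
    - {"offset":[0,0,-0.006],"angular":[0,0,0]}
    - {"offset":[0,0,0],"angular":[0,0,0]}
    - {"offset":[0,0,0],"angular":[0,0,0]}
    - {"offset":[0,0,0],"angular":[0,0,0]}
    - {"offset":[0,0,-0.02],"angular":[0,0,0]}
  gripper: 0.05

```text
t: 56.35
ee_pos: [0.5282, -0.2509, 0.1098]
tool_rot: [-3.14, 0.004, -0.114]
ft_force: [0.0, -0.6, -0.8]
gripper_width: 0.0404
grasp_force: 0.0
```

Emit:
servo_tool:
  increments:
    - {"offset":[0,0,-0.05],"angular":[0,0,0]}
    - {"offset":[0,0,-0.06],"angular":[0,0,0]}
    - {"offset":[0,0,-0.06],"angular":[0,0,0]}
    - {"offset":[0,0,-0.06],"angular":[0,0,0]}
    - {"offset":[0,0,-0.02],"angular":[0,0,0]}

```text
t: 56.85
ee_pos: [0.5313, -0.2523, 0.2663]
tool_rot: [3.14, -0.005, -0.114]
ft_force: [0.2, -0.6, -0.4]
gripper_width: 0.0404
grasp_force: 0.0
```

Emit:
servo_tool:
  increments:
    - {"offset":[0,-0.05,0],"angular":[0,0,0]}
    - {"offset":[0,-0.05,0],"angular":[0,0,0]}
    - {"offset":[0,-0.05,0],"angular":[0,0,0]}
    - {"offset":[0,0,0],"angular":[0,0,0]}
    - {"offset":[0,0,0],"angular":[0,0,0]}

```text
t: 57.35
ee_pos: [0.5398, -0.1619, 0.2615]
tool_rot: [3.141, 0.001, -0.112]
ft_force: [0.4, -0.9, 0.3]
gripper_width: 0.0407
grasp_force: 0.0
```

Run:
```python
from h import *
c=arm.camera("wrist"); si=arm.camera("side")
# handle top at z: project expected for down and up by 10 mm, find dark blob
for cam in(c,si):
    g=cv2.cvtColor(cam["img"],cv2.COLOR_RGB2GRAY)
    ends=lambda z:[proj(cam,[.5287+k*.9935,-.2520-k*.1138,z])[0].round(1).tolist() for k in(-.05,0,.05)]
    print("z.132",ends(.132),"z.142",ends(.142))
    u,v=np.int32(ends(.132)[1]); print("col",g[max(0,v-12):v+13,u].tolist(),"row",g[v,max(0,u-14):u+15].tolist())
for t in("disc","square","bar"): print(t,[(round(d["conf"],2),ray(c,np.array(d["bbox"][:2])+np.array(d["bbox"][2:])/2,.045)[0].round(3)) for d in arm.trace("wrist",t)[:2]])
```

```text
z.132 [[365.6, 239.2], [369.7, 190.1], [374.2, 136.6]] z.142 [[368.5, 243.0], [372.8, 192.5], [377.6, 137.2]]
col [63, 67, 64, 62, 56, 59, 59, 62, 59, 63, 63, 62, 61, 60, 65, 54, 62, 54, 58, 65, 63, 63, 64, 58, 59] row [133, 243, 232, 231, 236, 255, 34, 47, 54, 49, 55, 60, 60, 59, 61, 60, 53, 59, 60, 66, 59, 55, 44, 199, 248, 235, 232, 231, 232]
z.132 [[393.5, 127.1], [377.8, 119.2], [362.6, 111.5]] z.142 [[394.4, 124.1], [378.5, 116.2], [363.2, 108.5]]
col [230, 230, 231, 231, 229, 231, 233, 238, 247, 84, 16, 26, 36, 25, 16, 75, 211, 242, 229, 226, 214, 216, 235, 233, 157] row [114, 111, 225, 238, 242, 250, 213, 124, 77, 33, 27, 29, 18, 22, 36, 32, 18, 24, 25, 24, 94, 213, 254, 248, 244, 241, 239, 239, 238]
disc []
square [(0.57, array([ 0.698, -0.078,  0.045])), (0.45, array([ 0.537, -0.222,  0.045]))]
bar []
```

```bash
python3 -c "
from workcell import arm
print(arm.hand_in())"
```

```text
the job is handed in; nothing more can be done
None
```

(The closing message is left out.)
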